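Charge the grinding jar with a scoop

ROBOT

A 6-joint arm with a two-finger parallel gripper is mounted at the origin on a cart in front of the work surface, level with it; the furniture and walls round the work are solid. World frame = base frame: x ahead of the robot, y to its left, z up, the work surface at z = 0. Lengths are in m, angles in rad, forces in N, time in s.
With the tool pointing down it reaches from about 0.35 to 0.775 m from the base axis. Payload 7.3 kg.
Tool frame: the origin (TCP) lies midway between the tips of the shut fingers; the grasp point (between the pads) lies 19 mm behind it; z points along the fingers, y is the line along which they close (so a half turn about z gives the same grasp; the last joint's range is limited). The gripper opens to 92 mm and grips with 3 to 60 N. Pads are 19 mm wide; open, the fingers measure 130 mm over their backs; the gripper's body (75 mm by 190 mm) begins 47 mm behind the grasp point.
Start: joints at [1.032, 0.342, 1.524, -0, 1.275, -0.146], TCP at [0.201, 0.485, 0.227] pointing down, gripper open.
Joint ranges: [-2.53, 2.53], [-0.77, 2.02], [0.04, 2.7], [-1, 4.14], [0.28, 2.66], [-3.11, 3.11]. Speed limits (rad/s): [2.57, 2.57, 3.14, 3.14, 3.14, 3.14].

INTERFACE

Orientations are given as [roll, pitch, yaw] about the fixed x, y, z axes, in that order (R = Rz(yaw) Ry(pitch) Rx(roll)).
In Python, from cell import robot, read_camera, camera_params, nets gives the robot as it stands. The module is installed in compiled form; this text tells all that it offers.
- The arm moves only by the tool step_arm, never from a script. Its argument "steps" is a list of rows, each an object of numbers: "x", "y", "z": the shift along the tool's x, y, z as a fraction of full scale; "rx", "ry", "rz": the turn, a rotation vector about the tool's x, y, z as a fraction of full scale; "claw": the opening, from -1 (shut) to 1 (fully open). In form: [{"x": .., "y": .., "z": .., "rx": .., "ry": .., "rz": .., "claw": ..}, ...]. A call has 1 to 12 rows; each row is the pose to reach, as a shift and turn from the pose commanded when the call began, along the tool's axes at that moment; what a row does not reach only later rows make up. Full scale, the value 1, is 750 mm for a shift and pi/4 rad for a turn. A row lasts 1/12 s, in which the tool goes at most 41.7 mm and 7.16 degrees, less where a joint would pass 70% of its speed; a pose out of reach is approached as far as the arm can. A call with a number of a shift or a turn outside -1 to 1 is refused whole. A call with a gripper value outside its range is refused whole. The fingers move at their own pace and stop on an object; "squeeze" is the grip in N (left out, the last holds). Time passes only in rows, so rows that repeat a pose let the fingers close. It gives the time, the measured TCP pose, the force, the opening and the grip force at its end, in the units of the state.
- robot.observe(): the state, without advancing time (a new reading comes with each control period).
- read_camera(name): name is "side" or "top"; returns (picture, depth): 384x512x3 uint8, blue, green, red; 384x512 float32, m along the optical axis (not along the pixel's ray), 0 where there is no reading.
- camera_params(name): a dict with "fx", "fy", "cx", "cy" (pixels), "k1" (the pictures are not rectified: a ray, as slopes to the right and down, at radius r is drawn at 1 + k1 r^2 times it, then the intrinsics apply), "R" (3x3) and "t" (3): a world point X has camera coordinates R X + t. Camera axes: x right, y down, z forward; pixel columns grow to the right and rows downward; lengths in m; the calibration is good to about 2 mm. A picture is of the moment at which its call begins. camera_params takes no time and is no camera call.
- robot.hand_in(): hands the job in; it is judged then, once.
Trained networks look in the newest picture that a camera, given by its name, has taken for a name from the list of things; names that differ only in an ending like _2 or _b are one class to them, and where a whole thing is asked for, a point or a joint stands for the part that bears it (a point fixed in the world has none). Each returns a list of dicts, best first, with "conf" (0 to 1); they miss things now and then, are a little off and sometimes report something else, mostly with a low value. They report only what shows in the picture. A call takes as long as a camera call. They do not tell look-alikes from the thing itself.
- nets.masks_of(camera, query): "region" (384x512 bool, what is visible of it) and "box" ([left, top, right, bottom] in pixels, round what is visible of it).
- nets.landmark_of(camera, query): "pixel" ([row, column] in pixels: a listed point, or the origin of a listed thing).
The state is a dict: "time": time; "qpos": joint angles; "qvel": joint speeds; "joint_efforts": joint torques, N m; "tool_pos": TCP position; "tool_rot": TCP orientation; "contact_force": force on the tool from outside, world axes, zero at the start; "torque": the same for the moment, N m; "opening": finger opening in m; "grip_force": force on a finger pad.
Only numpy, scipy, OpenCV 4.12 (cv2) and the standard library are available. Lean on these libraries where they do the work, as an engineer would, in place of code of your own. Each camera call takes 0.05 s, during which the arm holds its last target. There are 200 camera calls.

TASK

Charge the grinding jar: take the steel scoop by its handle, scoop the three grinding balls out of the open-ended sorting tray and tip them all into the upright steel jar. Then set the empty scoop down level on the bench and let go of it. Do not touch the balls with the fingers, leave the jar standing where it is, and do not disturb the dropper bottle or the two rubber stoppers.

Things in the scene. Friction and masses are not known exactly. Their poses are not given: they have to be found in the camera images.
- scoop: Sheet-steel hand scoop with a black bar handle, 0.16 kg, on its base. Origin: on the underside; x points to the open mouth, z up. Pan 62 mm wide outside, 58 inside, sheet 2 mm: flat base from x = -37.5 (back wall, 30 mm high like the side walls) to +7.5, then a front plate 35 mm long, 66 mm wide, rising at 25 degrees to the lip; its side walls, 15 mm high, end 15 mm short of the lip
- scoop_grip (a point): middle of the scoop's handle: a level rectangular bar 20 mm wide (y) and 20 mm high, x = -60 to -150 in the scoop's frame, its axis 60 mm above the base; this point is 105 mm behind the scoop's origin. A thin neck joins the bar to the pan's back wall. The centre of mass is 15 to 30 mm behind the scoop's origin
- scoop_lip (a point): middle of the lower edge of the scoop's lip, at the end of the front plate: 39 mm ahead of the scoop's origin and 15 mm above the base. With the scoop pitched 25 degrees mouth-down the front plate lies flat on a level floor; held level, the pan keeps balls in
- tray: Aluminium sorting tray, fixed. Origin: centre of its underside; x points from the open to the closed end. 70 mm between side walls (76 outside) that stand 33 mm above the bench; floor 4 mm thick; at the closed end a plate slopes up and outwards at 65 degrees from the floor at x = +52 to 31 mm height at x = +65; the open end at x = -67 has only an 8 mm lead-in ramp
- ball_1: Plain steel grinding ball, 18 mm in diameter, 24 g, lying in the tray. Origin: its centre
- ball_2: Grinding ball like ball_1
- ball_3: Grinding ball like ball_1
- jar: Plain open steel grinding jar, loose, standing on the bench, about 0.55 kg. Origin: centre of its underside. 92 mm outer diameter, 60 mm high, wall 4 mm, base 5 mm, mouth 84 mm across
- dropper: Small dropper bottle, 34 mm across, 102 mm high, standing; bystander. Origin: centre of its underside
- dark_stopper: Black rubber stopper, 29 mm across, 22 mm high, standing; bystander. Origin: centre of its underside
- stopper: Pale rubber stopper, 29 mm across, 25 mm high, standing; bystander. Origin: centre of its underside
Not all that is in view belongs to the job. What is shaped like the jar but yellow is not meant.

How it is judged:
On the way:
1. the scoop has been lifted clear of the tray with at least one ball in its pan (height (world z) of scoop above 0.06 m and ((x of ball_1 in the frame of scoop between -0.042 and 0.042 m and y of ball_1 in the frame of scoop between -0.03 and 0.03 m and z of ball_1 in the frame of scoop between 0 and 0.045 m) or (x of ball_2 in the frame of scoop between -0.042 and 0.042 m and y of ball_2 in the frame of scoop between -0.03 and 0.03 m and z of ball_2 in the frame of scoop between 0 and 0.045 m) or (x of ball_3 in the frame of scoop between -0.042 and 0.042 m and y of ball_3 in the frame of scoop between -0.03 and 0.03 m and z of ball_3 in the frame of scoop between 0 and 0.045 m))), for 0.2 s.
At the end, for the whole second after the job is handed in: all three balls lie at rest inside the jar (centre within 38 mm of its axis and less than 52 mm above its underside), the jar stands upright on the bench (within 0.1 rad), and the scoop stands on the bench on its base (within 0.12 rad, underside less than 8 mm above the bench) (horizontal distance between each of ball_1, ball_2, ball_3 and jar below 0.038 m and z of ball_1 in the frame of jar between 0 and 0.052 m and linear speed of each of ball_1, ball_2, ball_3 below 0.03 m/s and z of ball_2 in the frame of jar between 0 and 0.052 m and z of ball_3 in the frame of jar between 0 and 0.052 m and angle between jar's own z axis and vertical below 0.1 rad and height (world z) of jar below 0.01 m and height (world z) of scoop between -0.01 and 0.008 m and angle between scoop's own z axis and vertical below 0.12 rad and linear speed of each of scoop, jar below 0.02 m/s); the robot touches nothing.
It fails at once if a finger touches a ball (contact force between the fingers and ball_1 above 0.5 N or contact force between the fingers and ball_2 above 0.5 N or contact force between the fingers and ball_3 above 0.5 N).
It fails at once if the jar is shifted more than 30 mm or tipped (distance of jar from where it was at the start of the episode above 0.03 m or angle between jar's own z axis and vertical above 0.5 rad).
It fails at once if the dropper bottle or a rubber stopper is shifted more than 20 mm (distance of any of dropper, dark_stopper, stopper from where it was at the start of the episode above 0.02 m).
It also fails if it takes over 59 s, if anything falls off the work surface, if the arm or the gripper's body presses on something with over 40 N, if the wrist force passes 120 N, or if a joint passes its speed limit or range.

## Working session

There is one attempt and no reset: what is moved stays moved. The work goes in short steps, Python scripts to look and compute and a tool call to move; the robot and the scene stay as the last step left them, time stands still between calls to the robot, and variables do not carry over. Pictures are saved under pics/ and viewed, at most 10 in all, crops included, and the job is handed in when it is done.

Besides the shell and the picture viewer there is one more tool, called after "Emit:" in YAML: its name, and indented under it one key for each argument. step_arm: Moves the arm, as the interface text tells. Its arguments: {"type":"object","properties":{"steps":{"type":"array","items":{"type":"object","properties":{"x":{"type":"number","minimum":-1,"maximum":1},"y":{"type":"number","minimum":-1,"maximum":1},"z":{"type":"number","minimum":-1,"maximum":1},"rx":{"type":"number","minimum":-1,"maximum":1},"ry":{"type":"number","minimum":-1,"maximum":1},"rz":{"type":"number","minimum":-1,"maximum":1},"claw":{"type":"number"}}}},"squeeze":{"type":"number"}},"required":["steps"]}

```bash
mkdir -p pics; cat > h.py <<'E'
import numpy as np, cv2
from cell import robot, read_camera, camera_params, nets
from scipy.spatial.transform import Rotation as Ro
def cloud(cam, depth):
    p=camera_params(cam); h,w=depth.shape
    K=np.array([[p['fx'],0,p['cx']],[0,p['fy'],p['cy']],[0,0,1.]])
    v,u=np.mgrid[:h,:w]
    pts=np.stack([u,v],-1).reshape(-1,1,2).astype(float)
    n=cv2.undistortPoints(pts,K,np.array([p['k1'],0,0,0.])).reshape(h,w,2)
    X=np.dstack([n*depth[...,None],depth])
    return (X-np.array(p['t']))@np.array(p['R'])   # R^T(X-t)
E
python3 - <<'E'
from h import *
s=robot.observe(); print({k:np.round(v,3) for k,v in s.items()})
for c in ['top','side']:
    im,d=read_camera(c); cv2.imwrite(f'pics/{c}0.png',im); W=cloud(c,d); np.savez(f'{c}0.npz',im=im,d=d,W=W)
    for q in ['scoop','scoop_grip','scoop_lip','tray','ball_1','jar','dropper','dark_stopper','stopper']:
        L=nets.landmark_of(c,q)
        for l in L[:5]:
            r,cc=[int(round(x)) for x in l['pixel']]
            print(c,q,round(l['conf'],2),(r,cc),np.round(W[min(r,383),min(cc,511)],3), d[min(r,383),min(cc,511)]>0)
    
E
```

```text
{'time': np.float64(0.0), 'qpos': array([ 1.032,  0.343,  1.525,  0.   ,  1.275, -0.146]), 'qvel': array([-0.001,  0.001,  0.001, -0.   ,  0.002, -0.   ]), 'joint_efforts': array([  0.   , -43.125, -24.422,   0.072,   0.056,  -0.   ]), 'tool_pos': array([0.201, 0.485, 0.226]), 'tool_rot': array([-3.14 , -0.   ,  2.749]), 'contact_force': array([ 0.383, -0.063, -0.292]), 'torque': array([-0.031, -0.013,  0.004]), 'grip_force': np.float64(0.0), 'opening': np.float64(0.092)}
top scoop 0.96 (225, 344) [ 0.492 -0.183 -0.001] True
top scoop 0.22 (246, 374) [ 0.426 -0.256  0.069] True
top scoop_grip 0.32 (217, 242) [0.509 0.128 0.022] True
top scoop_lip 0.78 (214, 336) [ 0.524 -0.157  0.011] True
top tray 0.93 (212, 246) [0.527 0.117 0.001] True
top tray 0.17 (212, 338) [ 0.531 -0.163  0.009] True
top ball_1 0.56 (207, 240) [0.539 0.135 0.018] True
top ball_1 0.51 (213, 238) [0.523 0.141 0.003] True
top ball_1 0.43 (212, 256) [0.527 0.086 0.004] True
top jar 0.74 (224, 173) [0.485 0.34  0.007] True
top jar 0.64 (220, 134) [0.495 0.464 0.001] True
top dropper 0.56 (166, 186) [0.657 0.299 0.0
[... 226 characters left out ...]
True
side scoop_grip 0.86 (104, 226) [ 0.419 -0.257  0.057] True
side tray 0.83 (199, 270) [0.516 0.119 0.008] True
side ball_1 0.57 (198, 262) [0.534 0.099 0.005] True
side ball_1 0.36 (204, 266) [0.542 0.131 0.021] True
side ball_1 0.36 (197, 269) [0.512 0.109 0.003] True
side jar 0.9 (277, 352) [0.486 0.478 0.008] True
side jar 0.75 (244, 322) [0.485 0.342 0.003] True
side jar 0.56 (205, 265) [0.549 0.134 0.026] True
side jar 0.16 (105, 225) [ 0.428 -0.25   0.066] True
side dropper 0.44 (270, 270) [0.678 0.321 0.049] True
side dark_stopper 0.47 (253, 248) [0.701 0.244 0.064] True
side stopper 0.65 (195, 310) [0.408 0.193 0.022] True
side stopper 0.42 (104, 224) [ 0.429 -0.255  0.067] True
```

```bash
python3 -c "
import cv2,numpy as np
a=cv2.imread('pics/top0.png');b=cv2.imread('pics/side0.png')
cv2.imwrite('pics/both0.png',cv2.resize(np.vstack([a,b]),(800,1200))[:, :]) 
cv2.imwrite('pics/top0b.png',cv2.resize(a,(800,600)));cv2.imwrite('pics/side0b.png',cv2.resize(b,(800,600)))"
```

```text
(no output)
```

View pics/top0b.png

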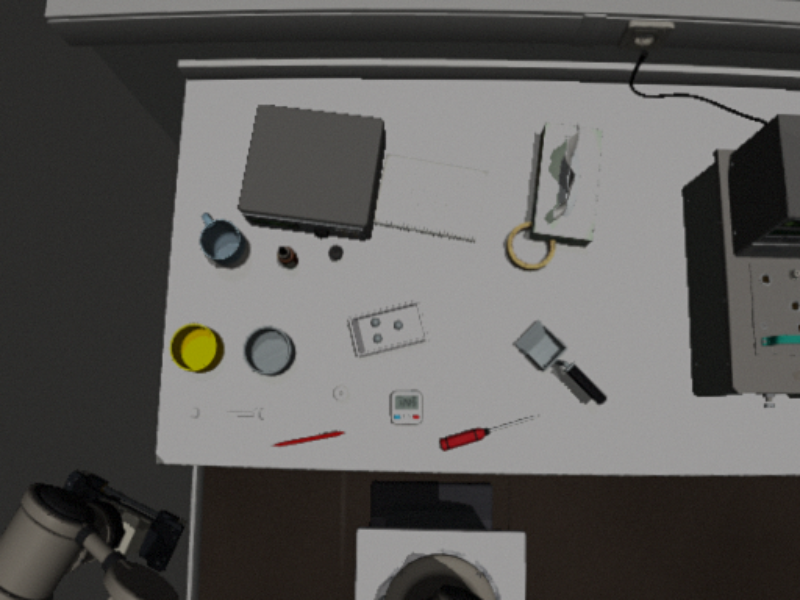

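View pics/side0b.png

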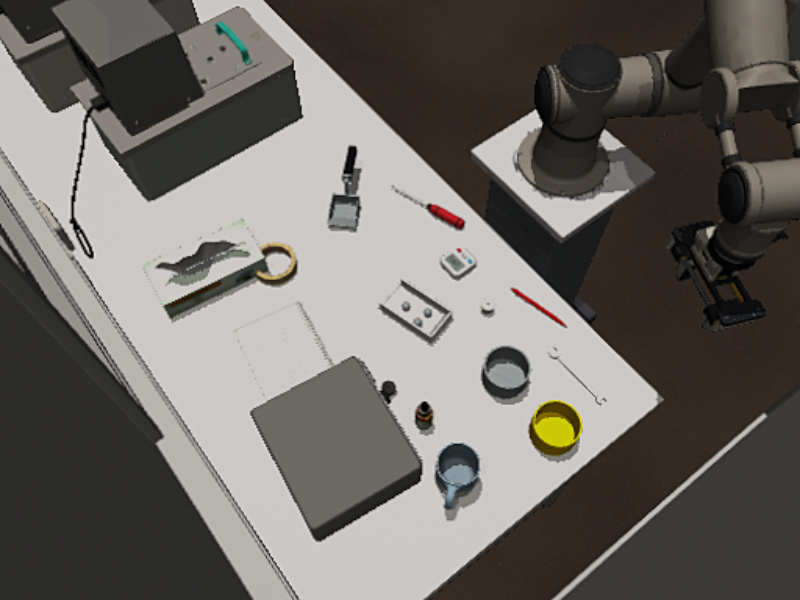

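The top view shows the tray with its closed end on the left and the balls at about (375,322), (398,325) and (378,338). It also shows the scoop at (540,345) with its handle running down-right to (585,385), the steel jar at (268,350), and the yellow look-alike at (195,347). The side view agrees with this.

```bash
python3 - <<'E'
from h import *
for c in ['top','side']:
    z=np.load(f'{c}0.npz'); W=z['W'];d=z['d'];im=z['im']
    ok=d>0
    P=W.reshape(-1,3); g=im.mean(2).reshape(-1)
    def sel(x0,x1,y0,y1,z0,z1): 
        m=(P[:,0]>x0)&(P[:,0]<x1)&(P[:,1]>y0)&(P[:,1]<y1)&(P[:,2]>z0)&(P[:,2]<z1)&ok.reshape(-1); return P[m]
    b=sel(.3,.6,-.1,.05,-.03,.03); print(c,'bench z',np.median(b[:,2]))
    # jar
    r=sel(.42,.56,.28,.40,.045,.075); 
    if len(r): (cx,cy),rad=cv2.minEnclosingCircle(r[:,:2].astype(np.float32)); print('jar',len(r),cx,cy,rad,np.median(r[:,2]))
    hd=sel(.35,.5,-.34,-.15,.055,.09); (cc,wh,a)=cv2.minAreaRect(hd[:,:2].astype(np.float32))
    m=hd[:,:2].mean(0); u=np.linalg.svd(hd[:,:2]-m)[2][0]; print('handle',len(hd),cc,wh,a,'pca',m,np.degrees(np.arctan2(u[1],u[0])),np.median(hd[:,2]))
    sc=sel(.45,.56,-.24,-.12,.006,.05); (cc,wh,a)=cv2.minAreaRect(sc[:,:2].astype(np.float32)); print('pan',len(sc),cc,wh,a)
    t=sel(.45,.61,.03,.21,.006,.05); (cc,wh,a)=cv2.minAreaRect(t[:,:2].astype(np.float32)); print('tray',len(t),cc,wh,a, 'zmax',t[:,2].max()); print(np.round(cv2.boxPoints((cc,wh,a)),3).tolist())
    t=sel(.45,.61,.03,.21,.024,.05); (cc,wh,a)=cv2.minAreaRect(t[:,:2].astype(np.float32)); print('traytop',len(t),cc,wh,a)
    for q in ['dropper','dark_stopper','stopper']: pass
# ortho height/gray maps of tray and scoop from top
z=np.load('top0.npz'); im=z['im']
cv2.imwrite('pics/traycrop.png',cv2.resize(np.hstack([im[185:235,215:285],im[195:265,315:385][10:60]]),(800,285),interpolation=cv2.INTER_CUBIC))
E
```

```text
top bench z -0.0005222431356148832
jar 181 0.48155561089515686 0.3374553322792053 0.04672675207257271 0.05762546564152415
handle 256 (0.43338996171951294, -0.25415632128715515) (0.10203742235898972, 0.02078753337264061) 45.81074905395508 pca [ 0.43135472 -0.25514967] -134.8468667441431 0.06715222086354485
pan 309 (0.49137118458747864, -0.17975610494613647) (0.09088441729545593, 0.11226161569356918) 65.24361419677734
tray 537 (0.5249165892601013, 0.11327780038118362) (0.16479554772377014, 0.14034722745418549) 79.93084716796875 zmax 0.03778455392300804
[[0.4410000145435333, 0.04399999976158142], [0.5799999833106995, 0.019999999552965164], [0.6079999804496765, 0.18199999630451202], [0.4699999988079071, 0.2070000022649765]]
traytop 205 (0.5309377312660217, 0.11277763545513153) (0.07851330190896988, 0.1350460946559906) 15.093847274780273
side bench z -4.259964203539866e-05
jar 212 0.4790727198123932 0.33647480607032776 0.046790219843387604 0.05692573429164939
handle 140 (0.43383535742759705, -0.2562454640865326) (0.1054641529917717, 0.02241899073123932) 46.23593521118164 pca [ 0.43547392 -0.25276422] 45.187124665648575 0.06709497420716734
pan 252 (0.5044686198234558, -0.1798054277896881) (0.11738959699869156, 0.1003866046667099) 89.9755630493164
tray 569 (0.5273358821868896, 0.11858758330345154) (0.15540234744548798, 0.16078759729862213) 2.5400960445404053 zmax 0.0405582627200676
[[0.44600000977516174, 0.19499999284744263], [0.453000009059906, 0.03500000014901161], [0.609000027179718, 0.041999999433755875], [0.6010000109672546, 0.20200000703334808]]
traytop 189 (0.5302159786224365, 0.11161880195140839) (0.08062348514795303, 0.13398796319961548) 15.125799179077148
```

View pics/traycrop.png

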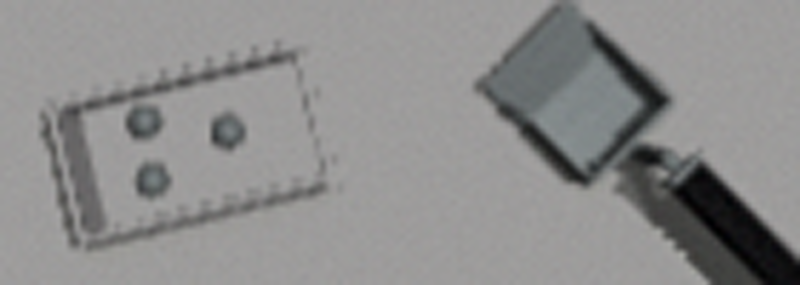

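Emit:
step_arm:
  steps:
    - {"x":-0.441,"y":-0.301,"z":0.036,"rz":1,"claw":1}
    - {"x":-0.441,"y":-0.301,"z":0.036,"rz":1,"claw":1}
    - {"x":-0.441,"y":-0.301,"z":0.036,"rz":1,"claw":1}
    - {"x":-0.441,"y":-0.301,"z":0.036,"rz":1,"claw":1}
    - {"x":-0.441,"y":-0.301,"z":0.036,"rz":1,"claw":1}
    - {"x":-0.441,"y":-0.301,"z":0.036,"rz":1,"claw":1}
    - {"x":-0.441,"y":-0.301,"z":0.036,"rz":1,"claw":1}
    - {"x":-0.441,"y":-0.301,"z":0.036,"rz":1,"claw":1}
    - {"x":-0.441,"y":-0.301,"z":0.036,"rz":1,"claw":1}
    - {"x":-0.441,"y":-0.301,"z":0.036,"rz":1,"claw":1}
    - {"x":-0.441,"y":-0.301,"z":0.036,"rz":1,"claw":1}

```text
$.steps[0]: bad value
```

Emit:
step_arm:
  steps:
    - {"x":-0.505,"y":-0.191,"z":0.067,"rz":1,"claw":1}
    - {"x":-0.505,"y":-0.191,"z":0.067,"rz":1,"claw":1}
    - {"x":-0.505,"y":-0.191,"z":0.067,"rz":1,"claw":1}
    - {"x":-0.505,"y":-0.191,"z":0.067,"rz":1,"claw":1}
    - {"x":-0.505,"y":-0.191,"z":0.067,"rz":1,"claw":1}
    - {"x":-0.505,"y":-0.191,"z":0.067,"rz":1,"claw":1}
    - {"x":-0.505,"y":-0.191,"z":0.067,"rz":1,"claw":1}
    - {"x":-0.505,"y":-0.191,"z":0.067,"rz":1,"claw":1}
    - {"x":-0.505,"y":-0.191,"z":0.067,"rz":1,"claw":1}
    - {"x":-0.505,"y":-0.191,"z":0.067,"rz":1,"claw":1}
    - {"x":-0.505,"y":-0.191,"z":0.067,"rz":1,"claw":1}

```text
$.steps[0]: bad value
```

```bash
cat >> h.py <<'E'
def plan(tp, R, s=None):
    """fractions of a move to TCP position tp, rotation R from the measured pose"""
    s=s or robot.observe(); R0=Ro.from_euler('xyz',s['tool_rot'])
    d=R0.inv().apply(np.array(tp)-s['tool_pos'])/.75; r=(R0.inv()*R).as_rotvec()/(np.pi/4)
    return np.round(np.r_[d,r],4)
def tool(yaw,pitch=0):
    """tool x along scoop forward at yaw (deg); pitch>0 = mouth down"""
    return Ro.from_euler('ZYX',[yaw,pitch,180],degrees=True)
def show(): 
    s=robot.observe(); print({k:np.round(s[k],4).tolist() for k in ['time','qpos','tool_pos','tool_rot','contact_force','opening','grip_force']}); return s
E
python3 - <<'E'
from h import *
show(); print(plan([.433,-.255,.14],tool(45.5)),plan([.433,-.255,.041],tool(45.5)))
E
```

```text
{'time': 1.0, 'qpos': [1.032, 0.342, 1.5241, -0.0, 1.2755, -0.146], 'tool_pos': [0.2009, 0.485, 0.2267], 'tool_rot': [3.1416, 0.0, 2.7488], 'contact_force': [0.2823, 0.1705, -0.2628], 'opening': 0.0918, 'grip_force': 0.0}
[-6.6350e-01 -7.9320e-01  1.1570e-01  1.0000e-04 -0.0000e+00  2.4888e+00] [-6.6350e-01 -7.9320e-01  2.4770e-01  1.0000e-04 -0.0000e+00  2.4888e+00]
```

Emit:
step_arm:
  steps:
    - {"x":-0.441,"y":-0.301,"z":0.036,"rx":0.0,"ry":0.0,"rz":0.99,"claw":1.0}
    - {"x":-0.441,"y":-0.301,"z":0.036,"rx":0.0,"ry":0.0,"rz":0.99,"claw":1.0}
    - {"x":-0.441,"y":-0.301,"z":0.036,"rx":0.0,"ry":0.0,"rz":0.99,"claw":1.0}
    - {"x":-0.441,"y":-0.301,"z":0.036,"rx":0.0,"ry":0.0,"rz":0.99,"claw":1.0}
    - {"x":-0.441,"y":-0.301,"z":0.036,"rx":0.0,"ry":0.0,"rz":0.99,"claw":1.0}
    - {"x":-0.441,"y":-0.301,"z":0.036,"rx":0.0,"ry":0.0,"rz":0.99,"claw":1.0}
    - {"x":-0.441,"y":-0.301,"z":0.036,"rx":0.0,"ry":0.0,"rz":0.99,"claw":1.0}
    - {"x":-0.441,"y":-0.301,"z":0.036,"rx":0.0,"ry":0.0,"rz":0.99,"claw":1.0}
    - {"x":-0.441,"y":-0.301,"z":0.036,"rx":0.0,"ry":0.0,"rz":0.99,"claw":1.0}
    - {"x":-0.441,"y":-0.301,"z":0.036,"rx":0.0,"ry":0.0,"rz":0.99,"claw":1.0}

```text
time: 1.83
tool_pos: [0.4217, 0.1468, 0.1997]
tool_rot: [3.141, 0.001, 1.969]
contact_force: [0.8, 0.8, 0.3]
opening: 0.0921
grip_force: 0.0
```

Emit:
step_arm:
  steps:
    - {"x":-0.505,"y":-0.191,"z":0.067,"rx":0.0,"ry":0.0,"rz":0.99,"claw":1.0}
    - {"x":-0.505,"y":-0.191,"z":0.067,"rx":0.0,"ry":0.0,"rz":0.99,"claw":1.0}
    - {"x":-0.505,"y":-0.191,"z":0.067,"rx":0.0,"ry":0.0,"rz":0.99,"claw":1.0}
    - {"x":-0.505,"y":-0.191,"z":0.067,"rx":0.0,"ry":0.0,"rz":0.99,"claw":1.0}
    - {"x":-0.505,"y":-0.191,"z":0.067,"rx":0.0,"ry":0.0,"rz":0.99,"claw":1.0}
    - {"x":-0.505,"y":-0.191,"z":0.067,"rx":0.0,"ry":0.0,"rz":0.99,"claw":1.0}
    - {"x":-0.505,"y":-0.191,"z":0.067,"rx":0.0,"ry":0.0,"rz":0.99,"claw":1.0}
    - {"x":-0.505,"y":-0.191,"z":0.067,"rx":0.0,"ry":0.0,"rz":0.99,"claw":1.0}
    - {"x":-0.505,"y":-0.191,"z":0.067,"rx":0.0,"ry":0.0,"rz":0.99,"claw":1.0}
    - {"x":-0.505,"y":-0.191,"z":0.067,"rx":0.0,"ry":0.0,"rz":0.99,"claw":1.0}
    - {"x":-0.505,"y":-0.191,"z":0.067,"rx":0.0,"ry":0.0,"rz":0.99,"claw":1.0}

```text
time: 2.75
tool_pos: [0.4358, -0.2605, 0.1487]
tool_rot: [3.14, 0.002, 1.189]
contact_force: [-0.6, 0.2, 0.7]
opening: 0.0921
grip_force: 0.0
```

```bash
python3 - <<'E'
from h import *
show(); print(plan([.433,-.255,.14],tool(45.5)),plan([.433,-.255,.041],tool(45.5)))
E
```

```text
{'time': 2.75, 'qpos': [-0.689, 0.3886, 1.6879, -0.0015, 1.0632, -0.3064], 'tool_pos': [0.4358, -0.2605, 0.1487], 'tool_rot': [3.1401, 0.0018, 1.1889], 'contact_force': [-0.6376, 0.1804, 0.6578], 'opening': 0.0921, 'grip_force': 0.0}
[ 0.0054 -0.0062  0.0116  0.0023  0.0019  0.5027] [ 0.0056 -0.0064  0.1436  0.0023  0.0019  0.5027]
```

Emit:
step_arm:
  steps:
    - {"x":0.005,"y":-0.006,"z":0.012,"rx":0.0,"ry":0.0,"rz":0.503,"claw":1.0}
    - {"x":0.005,"y":-0.006,"z":0.012,"rx":0.0,"ry":0.0,"rz":0.503,"claw":1.0}
    - {"x":0.005,"y":-0.006,"z":0.012,"rx":0.0,"ry":0.0,"rz":0.503,"claw":1.0}
    - {"x":0.005,"y":-0.006,"z":0.03,"rx":0.0,"ry":0.0,"rz":0.503,"claw":1.0}
    - {"x":0.005,"y":-0.006,"z":0.07,"rx":0.0,"ry":0.0,"rz":0.503,"claw":1.0}
    - {"x":0.005,"y":-0.006,"z":0.11,"rx":0.0,"ry":0.0,"rz":0.503,"claw":1.0}
    - {"x":0.005,"y":-0.006,"z":0.143,"rx":0.0,"ry":0.0,"rz":0.503,"claw":1.0}
    - {"x":0.005,"y":-0.006,"z":0.143,"rx":0.0,"ry":0.0,"rz":0.503,"claw":1.0}
    - {"x":0.005,"y":-0.006,"z":0.143,"rx":0.0,"ry":0.0,"rz":0.503,"claw":1.0}

```text
time: 3.5
tool_pos: [0.4326, -0.2487, 0.0418]
tool_rot: [-3.139, 0.0, 0.799]
contact_force: [0.7, 0.4, 0.8]
opening: 0.0916
grip_force: 0.0
```

```bash
python3 - <<'E'
from h import *
show(); print(plan([.433,-.255,.041],tool(45.5)))
E
```

```text
{'time': 3.5, 'qpos': [-0.6756, 0.5308, 1.8181, 0.0002, 0.7954, 0.096], 'tool_pos': [0.4326, -0.2487, 0.0418], 'tool_rot': [-3.1388, 0.0001, 0.799], 'contact_force': [0.6666, 0.3581, 0.7977], 'opening': 0.0916, 'grip_force': 0.0}
[-0.0056  0.0062  0.001  -0.0035  0.0001  0.0062]
```

Emit:
step_arm:
  squeeze: 60
  steps:
    - {"x":-0.005,"y":0.006,"z":0.001,"rx":-0.003,"ry":0.0,"rz":0.006,"claw":1.0}
    - {"x":-0.005,"y":0.006,"z":0.001,"rx":-0.003,"ry":0.0,"rz":0.006,"claw":-1.0}
    - {"x":-0.005,"y":0.006,"z":0.001,"rx":-0.003,"ry":0.0,"rz":0.006,"claw":-1.0}
    - {"x":-0.005,"y":0.006,"z":0.001,"rx":-0.003,"ry":0.0,"rz":0.006,"claw":-1.0}
    - {"x":-0.005,"y":0.006,"z":0.001,"rx":-0.003,"ry":0.0,"rz":0.006,"claw":-1.0}
    - {"x":-0.005,"y":0.006,"z":0.001,"rx":-0.003,"ry":0.0,"rz":0.006,"claw":-1.0}
    - {"x":-0.005,"y":0.006,"z":0.001,"rx":-0.003,"ry":0.0,"rz":0.006,"claw":-1.0}
    - {"x":-0.005,"y":0.006,"z":0.001,"rx":-0.003,"ry":0.0,"rz":0.006,"claw":-1.0}

```text
time: 4.17
tool_pos: [0.4336, -0.2554, 0.0415]
tool_rot: [3.139, -0.0, 0.794]
contact_force: [-0.1, 0.1, -0.8]
opening: 0.0498
grip_force: 0.0
```

```bash
python3 - <<'E'
from h import *
s=show()
# lip position estimate: tool at grip
for y in (45.5,): print(plan([s['tool_pos'][0],s['tool_pos'][1],.2],tool(90)))
E
```

```text
{'time': 4.1667, 'qpos': [-0.6846, 0.5348, 1.8109, -0.0001, 0.7935, 0.0924], 'tool_pos': [0.4336, -0.2554, 0.0415], 'tool_rot': [3.1392, -0.0001, 0.794], 'contact_force': [-0.0613, 0.0935, -0.8422], 'opening': 0.0498, 'grip_force': 0.0}
[ 0.000e+00  5.000e-04 -2.113e-01  2.900e-03  1.000e-03 -9.891e-01]
```

Emit:
step_arm:
  steps:
    - {"x":0.0,"y":0.0,"z":0.0,"rx":0.0,"ry":0.0,"rz":0.0,"claw":-1.0}
    - {"x":0.0,"y":0.0,"z":0.0,"rx":0.0,"ry":0.0,"rz":0.0,"claw":-1.0}
    - {"x":0.0,"y":0.0,"z":0.0,"rx":0.0,"ry":0.0,"rz":0.0,"claw":-1.0}
    - {"x":0.0,"y":0.0,"z":0.0,"rx":0.0,"ry":0.0,"rz":0.0,"claw":-1.0}
    - {"x":0.0,"y":0.0,"z":0.0,"rx":0.0,"ry":0.0,"rz":0.0,"claw":-1.0}
    - {"x":0.0,"y":0.0,"z":0.0,"rx":0.0,"ry":0.0,"rz":0.0,"claw":-1.0}
    - {"x":0.0,"y":0.0,"z":0.0,"rx":0.0,"ry":0.0,"rz":0.0,"claw":-1.0}

```text
time: 4.75
tool_pos: [0.4336, -0.2554, 0.0414]
tool_rot: [3.139, -0.0, 0.794]
contact_force: [-0.3, -0.4, -0.9]
opening: 0.0195
grip_force: 59.9
```

Emit:
step_arm:
  steps:
    - {"x":0.0,"y":0.0,"z":-0.02,"rx":0.0,"ry":0.0,"rz":0.0,"claw":-1.0}
    - {"x":0.0,"y":0.0,"z":-0.06,"rx":0.0,"ry":0.0,"rz":-0.1,"claw":-1.0}
    - {"x":0.0,"y":0.0,"z":-0.1,"rx":0.0,"ry":0.0,"rz":-0.2,"claw":-1.0}
    - {"x":0.0,"y":0.0,"z":-0.13,"rx":0.0,"ry":0.0,"rz":-0.34,"claw":-1.0}
    - {"x":0.0,"y":0.0,"z":-0.13,"rx":0.0,"ry":0.0,"rz":-0.48,"claw":-1.0}
    - {"x":0.0,"y":0.0,"z":-0.13,"rx":0.0,"ry":0.0,"rz":-0.62,"claw":-1.0}
    - {"x":0.0,"y":0.0,"z":-0.13,"rx":0.0,"ry":0.0,"rz":-0.76,"claw":-1.0}
    - {"x":0.0,"y":0.0,"z":-0.13,"rx":0.0,"ry":0.0,"rz":-0.9,"claw":-1.0}
    - {"x":0.0,"y":0.0,"z":-0.13,"rx":0.0,"ry":0.0,"rz":-0.98,"claw":-1.0}
    - {"x":0.0,"y":0.0,"z":-0.13,"rx":0.0,"ry":0.0,"rz":-0.98,"claw":-1.0}

```text
time: 5.58
tool_pos: [0.4333, -0.2551, 0.1387]
tool_rot: [3.14, 0.001, 1.566]
contact_force: [-0.1, 0.5, -1.6]
opening: 0.0194
grip_force: 59.9
```

```bash
cat >> h.py <<'E'
# tray frame (from cloud) and scoop grip offset
T0=np.array([.5305,.1122]); TY=105.1
def tcp_for_lip(lip_t, pitch, lipz, yaw=TY, a=144., side=0., grip_dz=0.):
    """TCP so that lip middle is at tray x=lip_t, lateral side (m, tray y), world height lipz; a = grip behind lip in mm along scoop x"""
    f=np.array([np.cos(np.radians(TY)),np.sin(np.radians(TY))]); n=np.array([-f[1],f[0]])
    L=np.r_[T0+f*lip_t+n*side,lipz]
    S=Ro.from_euler('ZY',[yaw,pitch],degrees=True)   # scoop frame
    off=np.array([-a/1000,0,.060-.015-.019+grip_dz])   # TCP relative to lip in scoop frame
    return L+S.apply(off)
E
python3 - <<'E'
from h import *
s=show()
t=tcp_for_lip(-.13,0,.10); print(t, plan(t,tool(TY)))
E
```

```text
{'time': 5.5833, 'qpos': [-0.6846, 0.3927, 1.7138, -0.0003, 1.0332, -0.6796], 'tool_pos': [0.4333, -0.2551, 0.1387], 'tool_rot': [3.1403, 0.0014, 1.5659], 'contact_force': [-0.1037, 0.5001, -1.6009], 'opening': 0.0194, 'grip_force': 59.9027}
[ 0.60187824 -0.1523395   0.126     ] [ 0.1382  0.2241  0.0171  0.0014  0.0019 -0.3418]
```

Emit:
step_arm:
  steps:
    - {"x":0.03,"y":0.05,"z":0.01,"rx":0.0,"ry":0.0,"rz":-0.08,"claw":-1.0}
    - {"x":0.06,"y":0.1,"z":0.017,"rx":0.0,"ry":0.0,"rz":-0.16,"claw":-1.0}
    - {"x":0.09,"y":0.15,"z":0.017,"rx":0.0,"ry":0.0,"rz":-0.24,"claw":-1.0}
    - {"x":0.12,"y":0.19,"z":0.017,"rx":0.0,"ry":0.0,"rz":-0.32,"claw":-1.0}
    - {"x":0.138,"y":0.224,"z":0.017,"rx":0.0015,"ry":0.002,"rz":-0.342,"claw":-1.0}
    - {"x":0.138,"y":0.224,"z":0.017,"rx":0.0015,"ry":0.002,"rz":-0.342,"claw":-1.0}
    - {"x":0.138,"y":0.224,"z":0.017,"rx":0.0015,"ry":0.002,"rz":-0.342,"claw":-1.0}

```text
time: 6.17
tool_pos: [0.603, -0.1516, 0.1253]
tool_rot: [-3.141, -0.0, 1.833]
contact_force: [-0.2, -0.3, -1.4]
opening: 0.0199
grip_force: 59.9
```

```bash
python3 - <<'E'
from h import *
s=show()
R0=Ro.from_euler('xyz',s['tool_rot'])
for c in ['top','side']:
    im,d=read_camera(c); W=cloud(c,d); np.savez(f'{c}1.npz',im=im,d=d,W=W)
    cv2.imwrite(f'pics/{c}1.png',im)
    P=R0.inv().apply(W.reshape(-1,3)-s['tool_pos'])*1000; ok=(d>0).reshape(-1)
    # scoop frame guess: xs = P.x ; ys=-P.y ; zs: up
    m=ok&(P[:,0]>40)&(P[:,0]<170)&(abs(P[:,1])<50)&(P[:,2]>-20)&(P[:,2]<50)
    Q=P[m]; print(c,len(Q),np.round(np.percentile(Q,[1,50,99],axis=0),1).tolist(), 'x max',Q[:,0].max())
    (cc,wh,a)=cv2.minAreaRect(Q[:,:2].astype(np.float32)); print(cc,wh,a)
    for lo in range(60,160,10):
        q=Q[(Q[:,0]>lo)&(Q[:,0]<lo+10)]
        if len(q)>3: print(lo,np.round([q[:,1].min(),q[:,1].max(),np.median(q[:,2]),q[:,2].max()],1).tolist())
E
python3 -c "
import cv2,numpy as np
a=cv2.imread('pics/top1.png')[170:270,200:400];b=cv2.imread('pics/side1.png')[80:230,150:350]
cv2.imwrite('pics/c1.png',np.vstack([cv2.resize(a,(480,240)),cv2.resize(b,(480,360))]))"
```

```text
{'time': 6.1667, 'qpos': [-0.3694, 0.6064, 1.3788, -0.0002, 1.157, -0.6315], 'tool_pos': [0.603, -0.1516, 0.1253], 'tool_rot': [-3.141, -0.0002, 1.8329], 'contact_force': [-0.2067, -0.3481, -1.4205], 'opening': 0.0199, 'grip_force': 59.9036}
top 629 [[53.8, -29.0, 7.1], [96.5, 4.2, 36.6], [136.5, 33.5, 45.2]] x max 137.00658242877657
(93.69734191894531, 1.5648784637451172) (87.052490234375, 64.97040557861328) 1.2779768705368042
60 [-22.3, 31.3, 38.2, 45.5]
70 [-28.9, 32.3, 39.8, 46.1]
80 [-28.9, 32.5, 40.0, 47.0]
90 [-28.9, 32.8, 39.7, 47.1]
100 [-28.8, 32.8, 38.1, 45.5]
110 [-30.5, 34.6, 34.8, 41.0]
120 [-30.1, 34.6, 29.9, 35.3]
130 [-29.4, 34.8, 26.5, 31.4]
side 518 [[46.4, -32.4, -13.7], [87.2, -2.0, 32.1], [134.2, 32.7, 43.9]] x max 136.48117636468282
(88.98606872558594, -0.4032173156738281) (94.86534881591797, 68.49703979492188) 0.36681967973709106
60 [-32.2, 32.7, 25.9, 44.7]
70 [-33.1, 31.3, 37.7, 45.2]
80 [-34.2, 32.4, 37.7, 45.9]
90 [-31.1, 33.9, 37.3, 43.5]
100 [-32.4, 33.5, 37.1, 43.4]
110 [-34.5, 33.4, 32.3, 41.6]
120 [-32.4, 32.6, 29.1, 35.8]
130 [-33.6, 34.1, 26.0, 30.1]
```

View pics/c1.png

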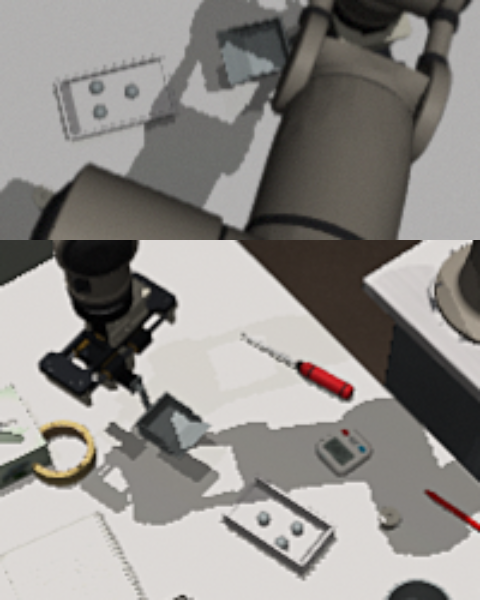

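The scoop is held level in the fingers. The tray is still at crop (60-175, 60-135), with the three balls still inside. Next I'll pitch the scoop and go above the open end.

```bash
python3 - <<'E'
from h import *
s=show()
for l,z in ((-.055,.05),(-.055,.012),(-.05,.005)):
  t=tcp_for_lip(l,26,z,side=.0006,a=138.5); print(np.round(t,4), plan(t,tool(105.2,26)))
E
```

```text
{'time': 6.2667, 'qpos': [-0.3724, 0.6044, 1.3815, -0.0004, 1.157, -0.6324], 'tool_pos': [0.6014, -0.1531, 0.1257], 'tool_rot': [-3.1404, -0.0004, 1.8309], 'contact_force': [0.295, -0.8564, -1.0656], 'opening': 0.0195, 'grip_force': 59.9038}
[ 0.5737 -0.0502  0.1341] [ 1.420e-01 -5.000e-04 -1.110e-02 -3.000e-03 -5.783e-01 -6.100e-03]
[ 0.5737 -0.0502  0.0961] [ 1.420e-01 -4.000e-04  3.960e-02 -3.000e-03 -5.783e-01 -6.100e-03]
[ 0.5724 -0.0454  0.0891] [ 1.486e-01 -4.000e-04  4.890e-02 -3.000e-03 -5.783e-01 -6.100e-03]
```

Emit:
step_arm:
  steps:
    - {"x":0.025,"y":-0.002,"z":-0.01,"rx":-0.0005,"ry":-0.1,"rz":-0.001,"claw":-1.0}
    - {"x":0.05,"y":-0.002,"z":-0.011,"rx":-0.001,"ry":-0.2,"rz":-0.002,"claw":-1.0}
    - {"x":0.075,"y":-0.002,"z":-0.011,"rx":-0.002,"ry":-0.3,"rz":-0.003,"claw":-1.0}
    - {"x":0.1,"y":-0.002,"z":-0.011,"rx":-0.003,"ry":-0.4,"rz":-0.004,"claw":-1.0}
    - {"x":0.125,"y":-0.002,"z":-0.011,"rx":-0.003,"ry":-0.5,"rz":-0.006,"claw":-1.0}
    - {"x":0.142,"y":-0.002,"z":-0.011,"rx":-0.003,"ry":-0.578,"rz":-0.006,"claw":-1.0}
    - {"x":0.142,"y":-0.002,"z":-0.011,"rx":-0.003,"ry":-0.578,"rz":-0.006,"claw":-1.0}
    - {"x":0.142,"y":-0.002,"z":-0.011,"rx":-0.003,"ry":-0.578,"rz":-0.006,"claw":-1.0}
    - {"x":0.142,"y":-0.002,"z":-0.011,"rx":-0.003,"ry":-0.578,"rz":-0.006,"claw":-1.0}

```text
time: 7.02
tool_pos: [0.5731, -0.0516, 0.1349]
tool_rot: [3.139, 0.453, 1.835]
contact_force: [-0.6, 0.4, -1.4]
opening: 0.0196
grip_force: 59.9
```

```bash
cat > look.py <<'E'
from h import *
def scan(tag):
  for c in ['top','side']:
    s=robot.observe(); R0=Ro.from_euler('xyz',s['tool_rot'])
    im,d=read_camera(c); W=cloud(c,d); cv2.imwrite(f'pics/{c}{tag}.png',im); np.savez(f'{c}{tag}.npz',im=im,d=d,W=W)
    P=R0.inv().apply(W.reshape(-1,3)-s['tool_pos'])*1000; ok=(d>0).reshape(-1)
    m=ok&(P[:,0]>60)&(P[:,0]<170)&(abs(P[:,1])<50)&(P[:,2]>-5)&(P[:,2]<45)&(W.reshape(-1,3)[:,2]>.038)
    Q=P[m]; (cc,wh,a)=cv2.minAreaRect(Q[:,:2].astype(np.float32)); print(c,len(Q),np.round(cc,1),np.round(wh,1),round(a,1))
    for lo in range(60,150,10):
        q=Q[(Q[:,0]>lo)&(Q[:,0]<lo+10)]
        if len(q)>3: print(lo,np.round([q[:,1].min(),q[:,1].max(),(q[:,1].min()+q[:,1].max())/2,np.median(q[:,2]),q[:,0].max()],1).tolist())
    Pw=W.reshape(-1,3); m=ok&(Pw[:,0]>.45)&(Pw[:,0]<.61)&(Pw[:,1]>.06)&(Pw[:,1]<.21)&(Pw[:,2]>.024)&(Pw[:,2]<.05)
    print('traytop',cv2.minAreaRect(Pw[m][:,:2].astype(np.float32)))
E
python3 - <<'E'
from look import *
show(); scan(2)
E
```

```text
{'time': 7.0167, 'qpos': [0.0118, 0.5027, 1.6436, -0.5484, 0.9487, 0.0619], 'tool_pos': [0.5731, -0.0516, 0.1349], 'tool_rot': [3.1394, 0.4535, 1.8348], 'contact_force': [-0.5546, 0.3691, -1.3783], 'opening': 0.0196, 'grip_force': 59.9038}
top 21 [119.8 -16.1] [49.8 15.7] 45.6
120 [-7.0, 5.5, -0.8, 27.6, 129.9]
130 [-11.5, 3.8, -3.8, 24.4, 136.0]
traytop ((0.5157264471054077, 0.13919970393180847), (0.09614817798137665, 0.059684719890356064), 86.30278778076172)
side 466 [98.1  1.1] [69.2 76.1] 89.8
60 [-31.3, 32.1, 0.4, 35.6, 69.4]
70 [-30.9, 33.8, 1.4, 38.6, 79.8]
80 [-30.6, 32.3, 0.8, 37.0, 89.9]
90 [-30.5, 32.7, 1.1, 38.7, 100.0]
100 [-32.3, 35.7, 1.7, 36.3, 109.9]
110 [-32.0, 34.7, 1.3, 33.1, 120.0]
120 [-30.5, 34.5, 2.0, 29.1, 129.9]
130 [-33.6, 32.9, -0.3, 27.3, 136.2]
traytop ((0.5285683274269104, 0.11512599885463715), (0.08010877668857574, 0.12893272936344147), 15.988738059997559)
```

```bash
python3 - <<'E'
from h import *
s=show()
for l,z in ((-.055,.012),(-.055,.0055),(0,.0055),(.03,.0055)):
  t=tcp_for_lip(l,26,z,side=.0013,a=138.); print(np.round(t,4), plan(t,tool(105.2,26)))
E
```

```text
{'time': 7.1167, 'qpos': [0.0109, 0.5031, 1.6429, -0.5488, 0.9487, 0.0624], 'tool_pos': [0.5734, -0.0522, 0.135], 'tool_rot': [3.1389, 0.4538, 1.8333], 'contact_force': [0.3002, -0.4699, -2.1375], 'opening': 0.0195, 'grip_force': 59.9037}
[ 0.5729 -0.05    0.0959] [ 0.0256  0.      0.0455  0.0018  0.     -0.0032]
[ 0.5729 -0.05    0.0894] [ 0.0294 -0.      0.0533  0.0018  0.     -0.0032]
[0.5586 0.0031 0.0894] [ 0.0953 -0.      0.0212  0.0018  0.     -0.0032]
[0.5508 0.0321 0.0894] [ 0.1312  0.      0.0036  0.0018  0.     -0.0032]
```

Emit:
step_arm:
  steps:
    - {"x":0.01,"y":0.0,"z":0.018,"rx":0.002,"ry":0.0,"rz":-0.003,"claw":-1.0}
    - {"x":0.018,"y":0.0,"z":0.034,"rx":0.002,"ry":0.0,"rz":-0.003,"claw":-1.0}
    - {"x":0.0256,"y":0.0,"z":0.0455,"rx":0.002,"ry":0.0,"rz":-0.003,"claw":-1.0}
    - {"x":0.028,"y":0.0,"z":0.05,"rx":0.002,"ry":0.0,"rz":-0.003,"claw":-1.0}
    - {"x":0.029,"y":0.0,"z":0.053,"rx":0.002,"ry":0.0,"rz":-0.003,"claw":-1.0}
    - {"x":0.029,"y":0.0,"z":0.053,"rx":0.002,"ry":0.0,"rz":-0.003,"claw":-1.0}
    - {"x":0.029,"y":0.0,"z":0.053,"rx":0.002,"ry":0.0,"rz":-0.003,"claw":-1.0}

```text
time: 7.7
tool_pos: [0.5732, -0.0487, 0.0898]
tool_rot: [-3.142, 0.454, 1.838]
contact_force: [0.4, 0.4, -1.5]
opening: 0.0195
grip_force: 59.9
```

```bash
python3 - <<'E'
from look import *
s=show(); scan(3)
for l,z in ((-.055,.0045),(0,.005),(.03,.005)):
  t=tcp_for_lip(l,26,z,side=.0013,a=138.); print(np.round(t,4), plan(t,tool(105.2,26)))
a=cv2.imread('pics/top3.png')[180:250,220:330];b=cv2.imread('pics/side3.png')[150:230,200:310]
cv2.imwrite('pics/c3.png',np.vstack([cv2.resize(a,(440,280),interpolation=cv2.INTER_CUBIC),cv2.resize(b,(440,320),interpolation=cv2.INTER_CUBIC)]))
E
```

```text
{'time': 7.7, 'qpos': [0.0178, 0.5661, 1.6836, -0.593, 0.865, 0.1354], 'tool_pos': [0.5732, -0.0487, 0.0898], 'tool_rot': [-3.1415, 0.4544, 1.8384], 'contact_force': [0.3961, 0.4292, -1.4516], 'opening': 0.0195, 'grip_force': 59.904}
top 0 [0. 0.] [0. 0.] 0.0
traytop ((0.5212668776512146, 0.14213159680366516), (0.09477962553501129, 0.04353376105427742), 82.00077819824219)
side 38 [78.5  1.8] [65.9 36.5] 88.9
60 [-30.9, 34.1, 1.6, 12.5, 68.5]
70 [-29.8, 32.3, 1.3, 13.2, 79.5]
80 [-30.1, 33.6, 1.7, 15.0, 89.5]
traytop ((0.5296589136123657, 0.11303741484880447), (0.08184400200843811, 0.131930872797966), 17.317567825317383)
[ 0.5729 -0.05    0.0884] [-0.0007 -0.0009  0.0027  0.0017  0.001   0.0029]
[0.5586 0.0031 0.0889] [ 0.0649 -0.0006 -0.0301  0.0017  0.001   0.0029]
[0.5508 0.0321 0.0889] [ 0.1008 -0.0004 -0.0477  0.0017  0.001   0.0029]
```

View pics/c3.png

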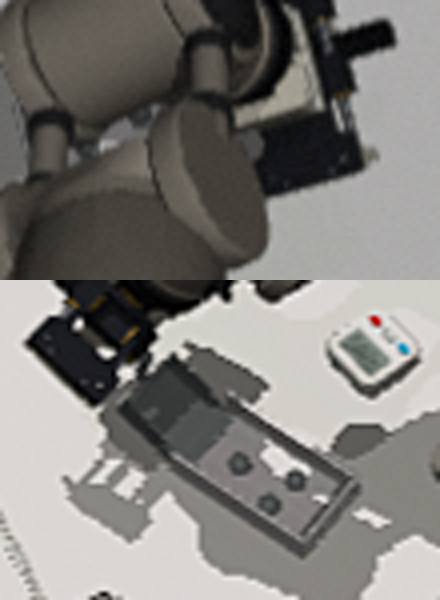

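The side view shows the mouth of the scoop inside the tray between its walls. The three balls are ahead of it, at about crop (240,463), (295,480) and (270,505). I'll feel for the floor.

Emit:
step_arm:
  steps:
    - {"x":0.0005,"y":0.0,"z":0.001,"rx":0.0,"ry":0.0,"rz":0.0,"claw":-1.0}
    - {"x":0.001,"y":0.0,"z":0.002,"rx":0.0,"ry":0.0,"rz":0.0,"claw":-1.0}
    - {"x":0.001,"y":0.0,"z":0.002,"rx":0.0,"ry":0.0,"rz":0.0,"claw":-1.0}

```text
time: 8.05
tool_pos: [0.5728, -0.0483, 0.0877]
tool_rot: [-3.141, 0.454, 1.839]
contact_force: [0.6, 1.2, -1.7]
opening: 0.0198
grip_force: 59.9
```

```bash
python3 - <<'E'
from h import *
s=show()
for l,z in ((-.055,.0045),(-.02,.0045),(.02,.0045)):
  t=tcp_for_lip(l,26,z,side=.0013,a=138.); print(np.round(t,4), plan(t,tool(105.2,26)))
E
```

```text
{'time': 8.05, 'qpos': [0.0184, 0.5689, 1.6859, -0.595, 0.8615, 0.1387], 'tool_pos': [0.5728, -0.0483, 0.0877], 'tool_rot': [-3.1407, 0.4542, 1.8392], 'contact_force': [0.604, 1.1664, -1.6759], 'opening': 0.0198, 'grip_force': 59.904}
[ 0.5729 -0.05    0.0884] [-0.0024 -0.0004  0.0001  0.0007  0.0006  0.0036]
[ 0.5638 -0.0162  0.0884] [ 0.0396 -0.0002 -0.0204  0.0007  0.0006  0.0036]
[0.5534 0.0224 0.0884] [ 0.0875  0.0001 -0.0438  0.0007  0.0006  0.0036]
```

Emit:
step_arm:
  steps:
    - {"x":0.0006,"y":0.0,"z":0.0012,"rx":0.0,"ry":0.0,"rz":0.0,"claw":-1.0}
    - {"x":0.0006,"y":0.0,"z":0.0012,"rx":0.0,"ry":0.0,"rz":0.0,"claw":-1.0}
    - {"x":0.0006,"y":0.0,"z":0.0012,"rx":0.0,"ry":0.0,"rz":0.0,"claw":-1.0}

```text
time: 8.3
tool_pos: [0.5729, -0.0485, 0.0869]
tool_rot: [-3.141, 0.454, 1.839]
contact_force: [-0.4, -0.2, 0.7]
opening: 0.0194
grip_force: 59.9
```

Emit:
step_arm:
  steps:
    - {"x":0.0004,"y":0.0,"z":0.0008,"rx":0.0,"ry":0.0,"rz":0.0,"claw":-1.0}
    - {"x":0.0004,"y":0.0,"z":0.0008,"rx":0.0,"ry":0.0,"rz":0.0,"claw":-1.0}

```text
time: 8.47
tool_pos: [0.5732, -0.0487, 0.0865]
tool_rot: [-3.141, 0.455, 1.839]
contact_force: [-0.2, -2.1, 4.3]
opening: 0.0193
grip_force: 59.9
```

```bash
python3 - <<'E'
from h import *
s=show()
for l in (-.05,-.02,0,.02,.035,.045,.052):
  t=tcp_for_lip(l,26,.0032,side=.0013,a=138.); print(l,np.round(t,4), plan(t,tool(105.2,26)))
E
```

```text
{'time': 8.4667, 'qpos': [0.0181, 0.5709, 1.6865, -0.5976, 0.8587, 0.1415], 'tool_pos': [0.5732, -0.0487, 0.0865], 'tool_rot': [-3.1414, 0.4551, 1.8389], 'contact_force': [-0.2383, -2.0617, 4.3389], 'opening': 0.0193, 'grip_force': 59.9061}
-0.05 [ 0.5716 -0.0452  0.0871] [ 0.0043 -0.0007 -0.0029  0.0014  0.0017  0.0033]
-0.02 [ 0.5638 -0.0162  0.0871] [ 0.0402 -0.0005 -0.0205  0.0014  0.0017  0.0033]
0 [0.5586 0.0031 0.0871] [ 0.0641 -0.0004 -0.0322  0.0014  0.0017  0.0033]
0.02 [0.5534 0.0224 0.0871] [ 0.0881 -0.0003 -0.0439  0.0014  0.0017  0.0033]
0.035 [0.5495 0.0369 0.0871] [ 0.1061 -0.0002 -0.0527  0.0014  0.0017  0.0033]
0.045 [0.5469 0.0466 0.0871] [ 0.118  -0.0002 -0.0586  0.0014  0.0017  0.0033]
0.052 [0.545  0.0533 0.0871] [ 1.264e-01 -1.000e-04 -6.270e-02  1.400e-03  1.700e-03  3.300e-03]
```

Emit:
step_arm:
  steps:
    - {"x":0.0043,"y":-0.0005,"z":-0.0034,"rx":0.001,"ry":0.001,"rz":0.003,"claw":-1.0}
    - {"x":0.011,"y":-0.0005,"z":-0.0067,"rx":0.001,"ry":0.001,"rz":0.003,"claw":-1.0}
    - {"x":0.018,"y":-0.0005,"z":-0.0101,"rx":0.001,"ry":0.001,"rz":0.003,"claw":-1.0}
    - {"x":0.025,"y":-0.0005,"z":-0.0136,"rx":0.001,"ry":0.001,"rz":0.003,"claw":-1.0}
    - {"x":0.032,"y":-0.0005,"z":-0.017,"rx":0.001,"ry":0.001,"rz":0.003,"claw":-1.0}
    - {"x":0.039,"y":-0.0005,"z":-0.0204,"rx":0.001,"ry":0.001,"rz":0.003,"claw":-1.0}
    - {"x":0.046,"y":-0.0005,"z":-0.0238,"rx":0.001,"ry":0.001,"rz":0.003,"claw":-1.0}
    - {"x":0.053,"y":-0.0004,"z":-0.0272,"rx":0.001,"ry":0.001,"rz":0.003,"claw":-1.0}
    - {"x":0.06,"y":-0.0004,"z":-0.0307,"rx":0.001,"ry":0.001,"rz":0.003,"claw":-1.0}
    - {"x":0.067,"y":-0.0004,"z":-0.0341,"rx":0.001,"ry":0.001,"rz":0.003,"claw":-1.0}
    - {"x":0.067,"y":-0.0004,"z":-0.0341,"rx":0.001,"ry":0.001,"rz":0.003,"claw":-1.0}

```text
time: 9.38
tool_pos: [0.5571, 0.0073, 0.0865]
tool_rot: [-3.141, 0.452, 1.837]
contact_force: [0.8, 1.1, -0.8]
opening: 0.0197
grip_force: 59.9
```

```bash
python3 - <<'E'
from look import *
s=show()
for l in (.02,.035,.045,.052):
  t=tcp_for_lip(l,26,.0032,side=.0013,a=138.); print(l,np.round(t,4), plan(t,tool(105.2,26)))
scan(4)
for n in ('side4','top4'):
  pass
b=cv2.imread('pics/side4.png')[160:230,220:310]
cv2.imwrite('pics/c4.png',cv2.resize(b,(540,420),interpolation=cv2.INTER_CUBIC))
E
```

```text
{'time': 9.3833, 'qpos': [0.1233, 0.5654, 1.6961, -0.5846, 0.9014, 0.2309], 'tool_pos': [0.5571, 0.0073, 0.0865], 'tool_rot': [-3.1408, 0.4524, 1.8374], 'contact_force': [0.7992, 1.1423, -0.7932], 'opening': 0.0197, 'grip_force': 59.9044}
0.02 [0.5534 0.0224 0.0871] [ 0.0184  0.0005 -0.0097 -0.0003 -0.0017  0.0015]
0.035 [0.5495 0.0369 0.0871] [ 0.0364  0.0005 -0.0184 -0.0003 -0.0017  0.0015]
0.045 [0.5469 0.0466 0.0871] [ 0.0484  0.0006 -0.0243 -0.0003 -0.0017  0.0015]
0.052 [0.545  0.0533 0.0871] [ 0.0567  0.0006 -0.0284 -0.0003 -0.0017  0.0015]
top 0 [0. 0.] [0. 0.] 0.0
traytop ((0.5017870664596558, 0.12015147507190704), (0.1110152155160904, 0.012174375355243683), 87.82410430908203)
side 35 [78.8 11.5] [86.4 46.2] 69.0
60 [-29.3, 33.6, 2.2, 11.5, 69.7]
70 [-28.7, 33.7, 2.5, 11.5, 79.3]
80 [-33.8, 32.5, -0.6, 9.8, 86.2]
traytop ((0.5306805968284607, 0.11366493999958038), (0.08192770183086395, 0.1304188370704651), 15.24999713897705)
```

View pics/c4.png

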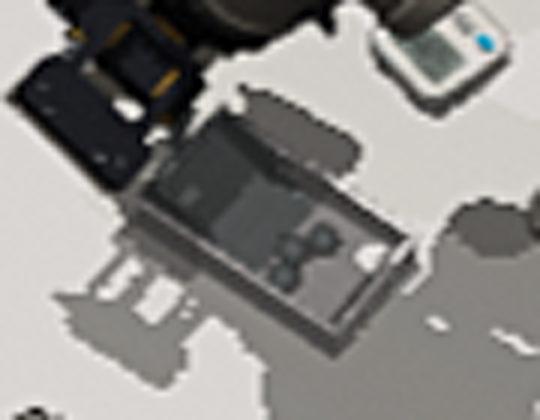

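The scoop is pushing the three balls, at (292,248), (322,238) and (287,275), toward the closed end. I'll keep pushing to the end plate.

Emit:
step_arm:
  steps:
    - {"x":0.006,"y":0.0003,"z":-0.0032,"rx":0.0,"ry":0.0,"rz":0.001,"claw":-1.0}
    - {"x":0.012,"y":0.0003,"z":-0.0063,"rx":0.0,"ry":0.0,"rz":0.001,"claw":-1.0}
    - {"x":0.018,"y":0.0003,"z":-0.0093,"rx":0.0,"ry":0.0,"rz":0.001,"claw":-1.0}
    - {"x":0.024,"y":0.0004,"z":-0.0122,"rx":0.0,"ry":0.0,"rz":0.001,"claw":-1.0}
    - {"x":0.03,"y":0.0004,"z":-0.0151,"rx":0.0,"ry":0.0,"rz":0.001,"claw":-1.0}
    - {"x":0.036,"y":0.0005,"z":-0.018,"rx":0.0,"ry":0.0,"rz":0.001,"claw":-1.0}
    - {"x":0.041,"y":0.0005,"z":-0.0205,"rx":0.0,"ry":0.0,"rz":0.001,"claw":-1.0}
    - {"x":0.045,"y":0.0005,"z":-0.0225,"rx":0.0,"ry":0.0,"rz":0.001,"claw":-1.0}
    - {"x":0.0484,"y":0.0005,"z":-0.0241,"rx":0.0,"ry":0.0,"rz":0.001,"claw":-1.0}
    - {"x":0.0484,"y":0.0005,"z":-0.0241,"rx":0.0,"ry":0.0,"rz":0.001,"claw":-1.0}

```text
time: 10.32
tool_pos: [0.5471, 0.0456, 0.0871]
tool_rot: [-3.141, 0.453, 1.836]
contact_force: [-0.2, -1.1, -1.0]
opening: 0.0197
grip_force: 59.9
```

```bash
python3 - <<'E'
from look import *
s=show()
for l in (.045,.05,.053):
  t=tcp_for_lip(l,26,.0032,side=.0013,a=138.); print(l,np.round(t,4), plan(t,tool(105.2,26)))
im,d=read_camera('side')
cv2.imwrite('pics/c5.png',cv2.resize(im[160:230,220:310],(540,420),interpolation=cv2.INTER_CUBIC))
E
```

```text
{'time': 10.3167, 'qpos': [0.1973, 0.5675, 1.6902, -0.5734, 0.9363, 0.2902], 'tool_pos': [0.5471, 0.0456, 0.0871], 'tool_rot': [-3.1412, 0.4533, 1.8361], 'contact_force': [-0.1808, -1.1097, -0.9959], 'opening': 0.0197, 'grip_force': 59.904}
0.045 [0.5469 0.0466 0.0871] [ 0.0013  0.     -0.0005 -0.0005 -0.0007  0.    ]
0.05 [0.5456 0.0514 0.0871] [ 0.0073  0.     -0.0034 -0.0005 -0.0007  0.    ]
0.053 [0.5448 0.0543 0.0871] [ 0.0109  0.     -0.0052 -0.0005 -0.0007  0.    ]
```

View pics/c5.png

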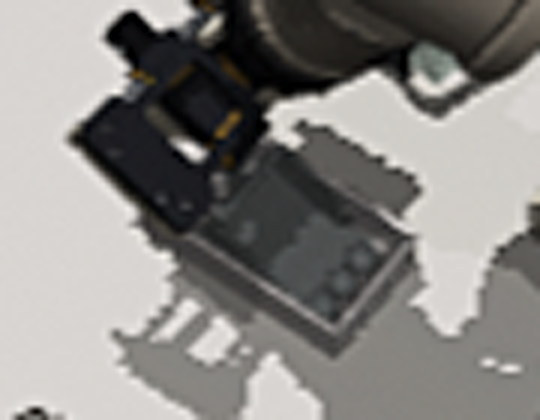

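All three balls, at about (325,305), (345,275) and (370,245), are lined up at the closed end. Now I'll work the lip under them.

Emit:
step_arm:
  steps:
    - {"x":0.002,"y":0.0,"z":-0.001,"rx":0.0,"ry":0.0,"rz":0.0,"claw":-1.0}
    - {"x":0.004,"y":0.0,"z":-0.0019,"rx":0.0,"ry":0.0,"rz":0.0,"claw":-1.0}
    - {"x":0.006,"y":0.0,"z":-0.0028,"rx":0.0,"ry":0.0,"rz":0.0,"claw":-1.0}
    - {"x":0.007,"y":0.0,"z":-0.0033,"rx":0.0,"ry":0.0,"rz":0.0,"claw":-1.0}
    - {"x":0.007,"y":0.0,"z":-0.0033,"rx":0.0,"ry":0.0,"rz":0.0,"claw":-1.0}

```text
time: 10.78
tool_pos: [0.5457, 0.0509, 0.0871]
tool_rot: [-3.141, 0.453, 1.836]
contact_force: [0.1, -0.1, -1.0]
opening: 0.0194
grip_force: 59.9
```

Emit:
step_arm:
  steps:
    - {"x":0.0015,"y":0.0,"z":-0.0007,"rx":0.0,"ry":0.0,"rz":0.0,"claw":-1.0}
    - {"x":0.003,"y":0.0,"z":-0.0014,"rx":0.0,"ry":0.0,"rz":0.0,"claw":-1.0}
    - {"x":0.0036,"y":0.0,"z":-0.0018,"rx":0.0,"ry":0.0,"rz":0.0,"claw":-1.0}
    - {"x":0.0036,"y":0.0,"z":-0.0018,"rx":0.0,"ry":0.0,"rz":0.0,"claw":-1.0}

```text
time: 11.12
tool_pos: [0.545, 0.0536, 0.0873]
tool_rot: [-3.141, 0.454, 1.836]
contact_force: [0.0, -1.4, -1.6]
opening: 0.0196
grip_force: 59.9
```

```bash
python3 - <<'E'
from look import *
s=show()
for l in (.053,.055,.057):
  t=tcp_for_lip(l,26,.0032,side=.0013,a=138.); print(l,np.round(t,4), plan(t,tool(105.2,26)))
im,d=read_camera('side')
cv2.imwrite('pics/c6.png',cv2.resize(im[165:230,230:310],(640,520),interpolation=cv2.INTER_CUBIC))
E
```

```text
{'time': 11.1167, 'qpos': [0.2131, 0.5684, 1.6881, -0.571, 0.9439, 0.3026], 'tool_pos': [0.545, 0.0536, 0.0873], 'tool_rot': [-3.1414, 0.4537, 1.8359], 'contact_force': [0.0372, -1.4088, -1.6434], 'opening': 0.0196, 'grip_force': 59.9037}
0.053 [0.5448 0.0543 0.0871] [ 0.0009 -0.0001 -0.0002 -0.0004 -0.0001 -0.0002]
0.055 [0.5443 0.0562 0.0871] [ 0.0033 -0.0001 -0.0013 -0.0004 -0.0001 -0.0002]
0.057 [0.5437 0.0581 0.0871] [ 0.0057 -0.0001 -0.0025 -0.0004 -0.0001 -0.0002]
```

View pics/c6.png

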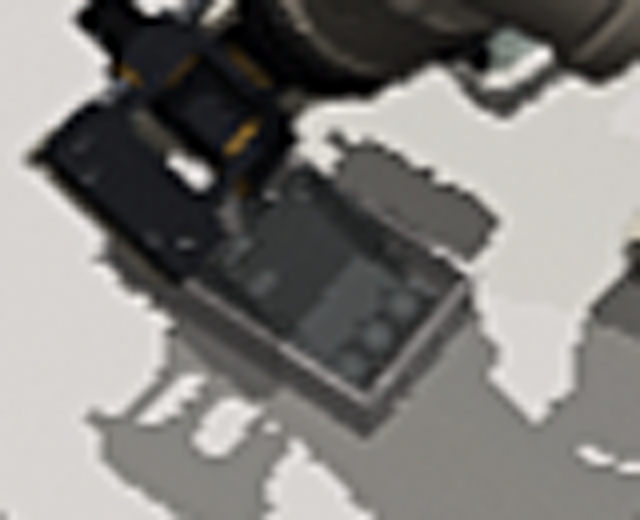

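The balls, at (355,360), (378,330) and (405,300), now overlap the front plate. I'll push until firm contact.

Emit:
step_arm:
  steps:
    - {"x":0.0012,"y":0.0,"z":-0.0006,"rx":0.0,"ry":0.0,"rz":0.0,"claw":-1.0}
    - {"x":0.0024,"y":0.0,"z":-0.0012,"rx":0.0,"ry":0.0,"rz":0.0,"claw":-1.0}
    - {"x":0.0024,"y":0.0,"z":-0.0012,"rx":0.0,"ry":0.0,"rz":0.0,"claw":-1.0}

```text
time: 11.42
tool_pos: [0.545, 0.0547, 0.0879]
tool_rot: [3.142, 0.456, 1.836]
contact_force: [1.7, -6.5, 0.9]
opening: 0.0197
grip_force: 59.9
```

Emit:
step_arm:
  steps:
    - {"x":0.0012,"y":0.0,"z":-0.0006,"rx":0.0,"ry":0.0,"rz":0.0,"claw":-1.0}
    - {"x":0.0024,"y":0.0,"z":-0.0012,"rx":0.0,"ry":0.0,"rz":0.0,"claw":-1.0}
    - {"x":0.0024,"y":0.0,"z":-0.0012,"rx":0.0,"ry":0.0,"rz":0.0,"claw":-1.0}

```text
time: 11.67
tool_pos: [0.5449, 0.0555, 0.0887]
tool_rot: [3.141, 0.458, 1.836]
contact_force: [2.7, -10.2, 3.7]
opening: 0.0197
grip_force: 59.9
```

```bash
python3 - <<'E'
from h import *
s=show()
for p,z in ((23,.0055),(20,.008),(16,.0105),(12,.013),(8,.0155),(4,.0185),(0,.021),(-3,.026),(-6,.031)):
  l=.0525+(z-.0035)/2.3
  t=tcp_for_lip(l,p,z,side=.0013,a=138.); print(p,np.round(t,4), plan(t,tool(105.2,p),s).tolist())
E
```

```text
{'time': 11.6667, 'qpos': [0.2187, 0.5679, 1.6858, -0.574, 0.9494, 0.308], 'tool_pos': [0.5449, 0.0555, 0.0887], 'tool_rot': [3.1414, 0.4578, 1.8361], 'contact_force': [2.7166, -10.197, 3.672], 'opening': 0.0197, 'grip_force': 59.9166}
23 [0.5458 0.0506 0.0834] [-0.0029, -0.0006, 0.0094, 0.0002, 0.0718, 0.0001]
20 [0.5465 0.0478 0.0796] [-0.0041, -0.0006, 0.0155, 0.0002, 0.1384, 0.0001]
16 [0.5475 0.0443 0.0735] [-0.0048, -0.0007, 0.0249, 0.0002, 0.2273, 0.0001]
12 [0.5482 0.0414 0.0671] [-0.0046, -0.0007, 0.0343, 0.0002, 0.3162, 0.0001]
8 [0.5489 0.0391 0.0605] [-0.0035, -0.0007, 0.0437, 0.0002, 0.4051, 0.0001]
4 [0.5493 0.0377 0.0541] [-0.0016, -0.0007, 0.0522, 0.0002, 0.494, 0.0001]
0 [0.5495 0.0367 0.047 ] [0.0013, -0.0007, 0.0613, 0.0002, 0.5829, 0.0001]
-3 [0.5493 0.0376 0.0447] [0.0038, -0.0007, 0.0634, 0.0002, 0.6495, 0.0001]
-6 [0.5489 0.039  0.0424] [0.0069, -0.0007, 0.0654, 0.0002, 0.7162, 0.0001]
```

Emit:
step_arm:
  steps:
    - {"x":-0.003,"y":-0.0003,"z":0.0085,"rx":0.0,"ry":0.072,"rz":0.0,"claw":-1.0}
    - {"x":-0.004,"y":-0.0005,"z":0.015,"rx":0.0,"ry":0.138,"rz":0.0,"claw":-1.0}
    - {"x":-0.0048,"y":-0.0006,"z":0.0245,"rx":0.0,"ry":0.227,"rz":0.0,"claw":-1.0}
    - {"x":-0.0046,"y":-0.0007,"z":0.0338,"rx":0.0,"ry":0.316,"rz":0.0,"claw":-1.0}
    - {"x":-0.0035,"y":-0.0007,"z":0.043,"rx":0.0,"ry":0.405,"rz":0.0,"claw":-1.0}
    - {"x":-0.0016,"y":-0.0007,"z":0.0515,"rx":0.0,"ry":0.494,"rz":0.0,"claw":-1.0}
    - {"x":0.0013,"y":-0.0007,"z":0.0605,"rx":0.0,"ry":0.583,"rz":0.0,"claw":-1.0}
    - {"x":0.0038,"y":-0.0007,"z":0.0625,"rx":0.0,"ry":0.65,"rz":0.0,"claw":-1.0}
    - {"x":0.0069,"y":-0.0007,"z":0.0645,"rx":0.0,"ry":0.716,"rz":0.0,"claw":-1.0}
    - {"x":0.0069,"y":-0.0007,"z":0.0645,"rx":0.0,"ry":0.716,"rz":0.0,"claw":-1.0}

```text
time: 12.5
tool_pos: [0.549, 0.0389, 0.041]
tool_rot: [3.14, -0.109, 1.833]
contact_force: [3.1, -6.7, -0.9]
opening: 0.0194
grip_force: 60.0
```

```bash
python3 - <<'E'
from h import *
s=show()
t=s['tool_pos']+[0,0,.12]; print(plan(t,tool(105.2,-6),s).tolist())
im,d=read_camera('side')
cv2.imwrite('pics/c7.png',cv2.resize(im[150:230,220:320],(640,512),interpolation=cv2.INTER_CUBIC))
E
```

```text
{'time': 12.5, 'qpos': [-0.128, 0.6134, 1.6554, 0.1283, 0.9173, -0.4706], 'tool_pos': [0.549, 0.0389, 0.041], 'tool_rot': [3.1402, -0.1095, 1.8331], 'contact_force': [3.1173, -6.691, -0.8517], 'opening': 0.0194, 'grip_force': 59.9807}
[0.0175, 0.0002, -0.159, 0.0021, -0.0061, -0.0037]
```

View pics/c7.png

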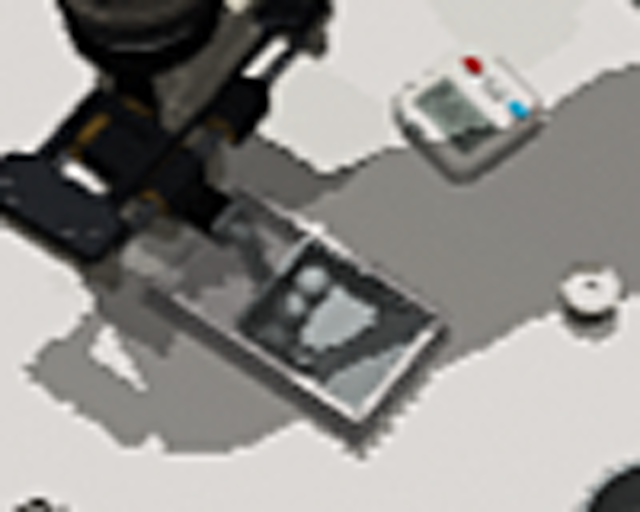

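All three balls, at (312,278), (300,305) and (278,325), are in the pan against the back wall. I'll lift.

Emit:
step_arm:
  steps:
    - {"x":-0.002,"y":0.0,"z":-0.005,"rx":0.0,"ry":0.0,"rz":0.0,"claw":-1.0}
    - {"x":-0.002,"y":0.0,"z":-0.015,"rx":0.0,"ry":0.0,"rz":0.0,"claw":-1.0}
    - {"x":-0.001,"y":0.0,"z":-0.03,"rx":0.0,"ry":0.0,"rz":0.0,"claw":-1.0}
    - {"x":0.002,"y":0.0,"z":-0.05,"rx":0.0,"ry":0.0,"rz":0.0,"claw":-1.0}
    - {"x":0.006,"y":0.0,"z":-0.07,"rx":0.0,"ry":0.0,"rz":0.0,"claw":-1.0}
    - {"x":0.01,"y":0.0,"z":-0.09,"rx":0.0,"ry":0.0,"rz":0.0,"claw":-1.0}
    - {"x":0.014,"y":0.0,"z":-0.11,"rx":0.0,"ry":0.0,"rz":0.0,"claw":-1.0}
    - {"x":0.016,"y":0.0,"z":-0.13,"rx":0.0,"ry":0.0,"rz":0.0,"claw":-1.0}
    - {"x":0.0175,"y":0.0,"z":-0.15,"rx":0.0,"ry":0.0,"rz":0.0,"claw":-1.0}
    - {"x":0.0175,"y":0.0,"z":-0.159,"rx":0.0,"ry":0.0,"rz":0.0,"claw":-1.0}
    - {"x":0.0175,"y":0.0,"z":-0.159,"rx":0.0,"ry":0.0,"rz":0.0,"claw":-1.0}

```text
time: 13.47
tool_pos: [0.5485, 0.0418, 0.1634]
tool_rot: [3.139, -0.108, 1.836]
contact_force: [-0.8, -0.5, -1.5]
opening: 0.0195
grip_force: 60.0
```

```bash
python3 - <<'E'
from h import *
show()
for l in nets.landmark_of('side','ball_1')[:5]: print(l)
im,d=read_camera('side'); W=cloud('side',d)
for l in nets.landmark_of('side','ball_1')[:5]: r,c=np.round(l['pixel']).astype(int); print(l['conf'],r,c,np.round(W[r,c],3))
E
```

```text
{'time': 13.4667, 'qpos': [-0.1224, 0.4579, 1.5333, 0.1087, 1.1906, -0.4304], 'tool_pos': [0.5485, 0.0418, 0.1634], 'tool_rot': [3.1385, -0.1078, 1.8365], 'contact_force': [-0.8325, -0.5071, -1.452], 'opening': 0.0195, 'grip_force': 59.9804}
{'pixel': [195.1, 268.7], 'conf': 0.56}
0.58 178 267 [0.528 0.114 0.15 ]
0.47 173 270 [0.508 0.104 0.146]
```

```bash
cat >> h.py <<'E'
J=np.array([.480,.337])
def tcp_pour(p,lipz,back=.018,yaw=70.,a=138.):
    f=np.array([np.cos(np.radians(yaw)),np.sin(np.radians(yaw))])
    return np.r_[J-f*back,lipz]+Ro.from_euler('ZY',[yaw,p],degrees=True).apply([-a/1000,0,.026])
E
python3 - <<'E'
from h import *
s=show()
t1=tcp_pour(-6,.14); print(t1)
for k in np.linspace(0,1,13)[1:]:
    print(plan(s['tool_pos']*(1-k)+t1*k,tool(105.2-35.2*k,-6),s).tolist())
E
```

```text
{'time': 13.6167, 'qpos': [-0.1227, 0.461, 1.5365, 0.1086, 1.1893, -0.4304], 'tool_pos': [0.5471, 0.0417, 0.1607], 'tool_rot': [-3.1399, -0.1096, 1.8356], 'contact_force': [-0.3003, -0.2847, -2.1051], 'opening': 0.0195, 'grip_force': 59.9803}
[0.4259739  0.1885645  0.15143264]
[0.019, -0.0087, 0.0031, -0.009, -0.0061, 0.0642]
[0.0381, -0.0174, 0.0063, -0.016, -0.0061, 0.1291]
[0.0571, -0.0261, 0.0094, -0.023, -0.006, 0.1939]
[0.0762, -0.0349, 0.0126, -0.0299, -0.0059, 0.2587]
[0.0952, -0.0436, 0.0157, -0.0369, -0.0059, 0.3235]
[0.1142, -0.0523, 0.0188, -0.0439, -0.0058, 0.3883]
[0.1333, -0.061, 0.022, -0.0508, -0.0057, 0.4531]
[0.1523, -0.0697, 0.0251, -0.0578, -0.0057, 0.5179]
[0.1714, -0.0784, 0.0283, -0.0648, -0.0056, 0.5827]
[0.1904, -0.0871, 0.0314, -0.0717, -0.0055, 0.6475]
[0.2094, -0.0958, 0.0345, -0.0787, -0.0054, 0.7124]
[0.2285, -0.1046, 0.0377, -0.0857, -0.0053, 0.7772]
```

Emit:
step_arm:
  steps:
    - {"x":0.008,"y":-0.004,"z":0.001,"rx":-0.004,"ry":-0.003,"rz":0.03,"claw":-1.0}
    - {"x":0.022,"y":-0.01,"z":0.004,"rx":-0.01,"ry":-0.006,"rz":0.08,"claw":-1.0}
    - {"x":0.045,"y":-0.02,"z":0.007,"rx":-0.019,"ry":-0.006,"rz":0.155,"claw":-1.0}
    - {"x":0.07,"y":-0.032,"z":0.0115,"rx":-0.028,"ry":-0.006,"rz":0.24,"claw":-1.0}
    - {"x":0.0952,"y":-0.0436,"z":0.0157,"rx":-0.037,"ry":-0.006,"rz":0.324,"claw":-1.0}
    - {"x":0.12,"y":-0.055,"z":0.02,"rx":-0.046,"ry":-0.006,"rz":0.41,"claw":-1.0}
    - {"x":0.145,"y":-0.0665,"z":0.024,"rx":-0.055,"ry":-0.006,"rz":0.495,"claw":-1.0}
    - {"x":0.17,"y":-0.078,"z":0.028,"rx":-0.064,"ry":-0.006,"rz":0.58,"claw":-1.0}
    - {"x":0.195,"y":-0.089,"z":0.032,"rx":-0.073,"ry":-0.005,"rz":0.663,"claw":-1.0}
    - {"x":0.213,"y":-0.0975,"z":0.035,"rx":-0.08,"ry":-0.005,"rz":0.725,"claw":-1.0}
    - {"x":0.224,"y":-0.1025,"z":0.037,"rx":-0.084,"ry":-0.005,"rz":0.762,"claw":-1.0}
    - {"x":0.2285,"y":-0.1046,"z":0.0377,"rx":-0.0857,"ry":-0.005,"rz":0.777,"claw":-1.0}

```text
time: 14.62
tool_pos: [0.4246, 0.1892, 0.1509]
tool_rot: [-3.14, -0.104, 1.222]
contact_force: [0.3, 0.3, -2.6]
opening: 0.0201
grip_force: 60.0
```

Emit:
step_arm:
  steps:
    - {"x":0.0,"y":0.0,"z":0.0,"rx":0.0,"ry":0.0,"rz":0.0,"claw":-1.0}
    - {"x":0.0,"y":0.0,"z":0.0,"rx":0.0,"ry":0.0,"rz":0.0,"claw":-1.0}

```text
time: 14.78
tool_pos: [0.4266, 0.1882, 0.1516]
tool_rot: [3.141, -0.105, 1.223]
contact_force: [0.7, -0.5, -2.6]
opening: 0.0195
grip_force: 60.0
```

```bash
python3 - <<'E'
from h import *
s=show()
for c in ('side','top'):
    im,d=read_camera(c); cv2.imwrite(f'pics/{c}8.png',im); W=cloud(c,d); R0=Ro.from_euler('xyz',s['tool_rot'])
    P=R0.inv().apply(W.reshape(-1,3)-s['tool_pos'])*1000
    m=(d.reshape(-1)>0)&(P[:,0]>60)&(P[:,0]<170)&(abs(P[:,1])<50)&(P[:,2]>-5)&(P[:,2]<50); Q=P[m]
    print(c,len(Q)); 
    if len(Q)>20: print(np.round(Q.max(0),1),np.round(Q.min(0),1))
for p,z in ((0,.125),(6,.115),(12,.105),(18,.09),(22,.08)):
    print(p,plan(tcp_pour(p,z),tool(70,p),s).tolist())
a=cv2.imread('pics/side8.png')[160:300,250:400]
cv2.imwrite('pics/c8.png',cv2.resize(a,(640,600),interpolation=cv2.INTER_CUBIC))
E
```

```text
{'time': 14.7833, 'qpos': [0.1887, 0.281, 1.8508, 0.1094, 0.9581, 0.476], 'tool_pos': [0.4266, 0.1882, 0.1516], 'tool_rot': [3.1406, -0.1047, 1.2229], 'contact_force': [0.7407, -0.5217, -2.566], 'opening': 0.0195, 'grip_force': 59.9805}
side 553
[137.5  32.6  47.7] [ 60.  -34.3   7.3]
top 225
[138.4  34.3  42.1] [ 90.  -32.3  15. ]
0 [0.0028, -0.001, 0.001, 0.0011, -0.1333, 0.0014]
6 [0.008, -0.001, -0.0042, 0.0012, -0.2666, 0.0014]
12 [0.0151, -0.0009, -0.0086, 0.0013, -0.4, 0.0013]
18 [0.0233, -0.0009, -0.0053, 0.0014, -0.5333, 0.0012]
22 [0.0297, -0.0009, -0.0026, 0.0014, -0.6222, 0.0012]
```

View pics/c8.png

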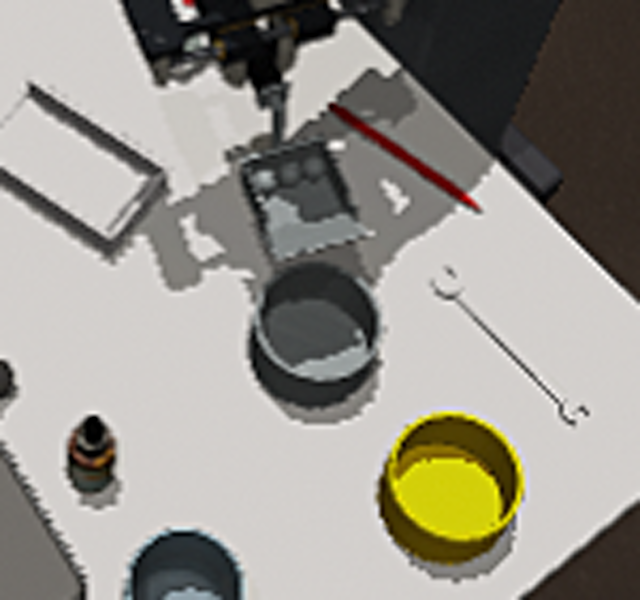

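The three balls, at (265,178), (290,170) and (315,165), sit in the pan at the back wall. The tray is empty, and the lip is above the near part of the steel jar. I'll start tipping slowly.

Emit:
step_arm:
  steps:
    - {"x":0.0014,"y":-0.0005,"z":0.0005,"rx":0.0,"ry":-0.066,"rz":0.001,"claw":-1.0}
    - {"x":0.0028,"y":-0.001,"z":0.001,"rx":0.001,"ry":-0.133,"rz":0.001,"claw":-1.0}
    - {"x":0.0054,"y":-0.001,"z":-0.0016,"rx":0.001,"ry":-0.2,"rz":0.001,"claw":-1.0}
    - {"x":0.008,"y":-0.001,"z":-0.0042,"rx":0.001,"ry":-0.267,"rz":0.001,"claw":-1.0}
    - {"x":0.0115,"y":-0.001,"z":-0.0064,"rx":0.001,"ry":-0.333,"rz":0.001,"claw":-1.0}
    - {"x":0.0151,"y":-0.001,"z":-0.0086,"rx":0.001,"ry":-0.4,"rz":0.001,"claw":-1.0}
    - {"x":0.0192,"y":-0.001,"z":-0.007,"rx":0.001,"ry":-0.467,"rz":0.001,"claw":-1.0}
    - {"x":0.0233,"y":-0.001,"z":-0.0053,"rx":0.001,"ry":-0.533,"rz":0.001,"claw":-1.0}
    - {"x":0.0265,"y":-0.001,"z":-0.004,"rx":0.001,"ry":-0.578,"rz":0.001,"claw":-1.0}
    - {"x":0.0297,"y":-0.001,"z":-0.0026,"rx":0.001,"ry":-0.622,"rz":0.001,"claw":-1.0}
    - {"x":0.0297,"y":-0.001,"z":-0.0026,"rx":0.001,"ry":-0.622,"rz":0.001,"claw":-1.0}

```text
time: 15.8
tool_pos: [0.434, 0.2099, 0.1551]
tool_rot: [-3.141, 0.385, 1.221]
contact_force: [0.3, -0.1, -2.2]
opening: 0.0196
grip_force: 60.0
```

```bash
python3 - <<'E'
from h import *
s=show()
for p,z in ((25,.074),(30,.072),(35,.072),(40,.072),(45,.072),(50,.073),(56,.075)):
    print(p,plan(tcp_pour(p,z),tool(70,p),s).tolist())
E
```

```text
{'time': 15.8, 'qpos': [0.4621, 0.5184, 1.5201, -0.2651, 1.395, 0.8967], 'tool_pos': [0.434, 0.2099, 0.1551], 'tool_rot': [-3.1412, 0.3845, 1.2215], 'contact_force': [0.3072, -0.1056, -2.2256], 'opening': 0.0196, 'grip_force': 59.981}
25 [0.0034, -0.0004, -0.0025, -0.0006, -0.066, -0.0003]
30 [0.009, -0.0004, -0.0158, -0.0006, -0.1771, -0.0003]
35 [0.0149, -0.0004, -0.031, -0.0006, -0.2882, -0.0003]
40 [0.0221, -0.0004, -0.0457, -0.0006, -0.3993, -0.0002]
45 [0.0305, -0.0004, -0.0596, -0.0006, -0.5104, -0.0002]
50 [0.0396, -0.0004, -0.0741, -0.0007, -0.6215, -0.0002]
56 [0.0517, -0.0004, -0.0912, -0.0007, -0.7549, -0.0001]
```

Emit:
step_arm:
  steps:
    - {"x":0.0034,"y":0.0,"z":-0.0025,"rx":0.0,"ry":-0.066,"rz":0.0,"claw":-1.0}
    - {"x":0.0045,"y":0.0,"z":-0.005,"rx":0.0,"ry":-0.088,"rz":0.0,"claw":-1.0}
    - {"x":0.0056,"y":0.0,"z":-0.0078,"rx":0.0,"ry":-0.11,"rz":0.0,"claw":-1.0}
    - {"x":0.0067,"y":0.0,"z":-0.0105,"rx":0.0,"ry":-0.132,"rz":0.0,"claw":-1.0}
    - {"x":0.0079,"y":0.0,"z":-0.0131,"rx":0.0,"ry":-0.155,"rz":0.0,"claw":-1.0}
    - {"x":0.009,"y":0.0,"z":-0.0158,"rx":0.0,"ry":-0.177,"rz":0.0,"claw":-1.0}
    - {"x":0.0102,"y":0.0,"z":-0.0188,"rx":0.0,"ry":-0.2,"rz":0.0,"claw":-1.0}
    - {"x":0.0114,"y":0.0,"z":-0.0219,"rx":0.0,"ry":-0.222,"rz":0.0,"claw":-1.0}
    - {"x":0.0126,"y":0.0,"z":-0.0249,"rx":0.0,"ry":-0.244,"rz":0.0,"claw":-1.0}
    - {"x":0.0138,"y":0.0,"z":-0.0279,"rx":0.0,"ry":-0.266,"rz":0.0,"claw":-1.0}
    - {"x":0.0149,"y":0.0,"z":-0.031,"rx":0.0,"ry":-0.288,"rz":0.0,"claw":-1.0}
    - {"x":0.0149,"y":0.0,"z":-0.031,"rx":0.0,"ry":-0.288,"rz":0.0,"claw":-1.0}

```text
time: 16.8
tool_pos: [0.4401, 0.2278, 0.1735]
tool_rot: [3.14, 0.61, 1.221]
contact_force: [0.6, -0.0, -1.9]
opening: 0.0195
grip_force: 60.0
```

```bash
python3 - <<'E'
from h import *
s=show()
im,d=read_camera('side'); W=cloud('side',d)
for l in nets.landmark_of('side','ball_1')[:5]: r,c=np.round(l['pixel']).astype(int); print(l['conf'],r,c,np.round(W[r,c],3))
for p,z in ((40,.072),(45,.072),(50,.073),(56,.075)):
    print(p,plan(tcp_pour(p,z),tool(70,p),s).tolist())
E
```

```text
{'time': 16.8, 'qpos': [0.5521, 0.6497, 1.3246, -0.3659, 1.6623, 0.9611], 'tool_pos': [0.4401, 0.2278, 0.1735], 'tool_rot': [3.1405, 0.6105, 1.2207], 'contact_force': [0.6286, -0.0245, -1.944], 'opening': 0.0195, 'grip_force': 59.9809}
0.56 239 333 [0.447 0.351 0.004]
0.38 246 318 [0.52  0.353 0.059]
0.38 242 326 [0.478 0.349 0.022]
40 [0.0047, 0.0001, -0.0148, 0.0007, -0.1116, -0.0011]
45 [0.0098, 0.0001, -0.0303, 0.0006, -0.2227, -0.0011]
50 [0.0155, 0.0001, -0.0465, 0.0006, -0.3338, -0.0011]
56 [0.0234, 0.0001, -0.0658, 0.0005, -0.4671, -0.0012]
```

Emit:
step_arm:
  steps:
    - {"x":0.0023,"y":0.0,"z":-0.0074,"rx":0.0,"ry":-0.056,"rz":0.0,"claw":-1.0}
    - {"x":0.0047,"y":0.0,"z":-0.0148,"rx":0.0,"ry":-0.112,"rz":0.0,"claw":-1.0}
    - {"x":0.0072,"y":0.0,"z":-0.0226,"rx":0.0,"ry":-0.167,"rz":0.0,"claw":-1.0}
    - {"x":0.0098,"y":0.0,"z":-0.0303,"rx":0.0,"ry":-0.223,"rz":0.0,"claw":-1.0}
    - {"x":0.0126,"y":0.0,"z":-0.0384,"rx":0.0,"ry":-0.278,"rz":0.0,"claw":-1.0}
    - {"x":0.0155,"y":0.0,"z":-0.0465,"rx":0.0,"ry":-0.334,"rz":0.0,"claw":-1.0}
    - {"x":0.0234,"y":0.0,"z":-0.0658,"rx":0.0,"ry":-0.467,"rz":0.0,"claw":-1.0}
    - {"x":0.0234,"y":0.0,"z":-0.0658,"rx":0.0,"ry":-0.467,"rz":0.0,"claw":-1.0}
    - {"x":0.0234,"y":0.0,"z":-0.0658,"rx":0.0,"ry":-0.467,"rz":0.0,"claw":-1.0}
    - {"x":0.0234,"y":0.0,"z":-0.0658,"rx":0.0,"ry":-0.467,"rz":0.0,"claw":-1.0}

```text
time: 17.73
tool_pos: [0.4546, 0.267, 0.2039]
tool_rot: [3.14, 0.975, 1.219]
contact_force: [0.7, 0.9, -0.3]
opening: 0.0194
grip_force: 60.0
```

```bash
python3 - <<'E'
from h import *
s=show()
for c in ('side','top'):
    im,d=read_camera(c); W=cloud(c,d); cv2.imwrite(f'pics/{c}9.png',im)
    for l in nets.landmark_of(c,'ball_1')[:5]: r,k=np.round(l['pixel']).astype(int); print(c,l['conf'],r,k,np.round(W[r,k],3))
    P=W.reshape(-1,3); m=(d.reshape(-1)>0)&(np.hypot(P[:,0]-.48,P[:,1]-.337)<.05)&(abs(P[:,2]-.058)<.006)
    if m.sum()>10: print('jar',m.sum(),cv2.minEnclosingCircle(P[m][:,:2].astype(np.float32)))
# back up: raise and level
f=np.array([np.cos(np.radians(70)),np.sin(np.radians(70)),0])
print(plan(s['tool_pos']+[0,0,.08]-f*.02,tool(70,25),s).tolist())
print(plan(tcp_pour(10,.17,back=.06),tool(70,15),s).tolist())
E
```

```text
{'time': 17.7333, 'qpos': [0.6545, 0.8983, 0.9702, -0.5401, 2.0977, 0.936], 'tool_pos': [0.4546, 0.267, 0.2039], 'tool_rot': [3.1399, 0.9749, 1.2194], 'contact_force': [0.6821, 0.9291, -0.2871], 'opening': 0.0194, 'grip_force': 59.981}
side 0.47 242 331 [0.465 0.358 0.021]
side 0.4 243 327 [0.475 0.352 0.017]
jar 91 ((0.4809590280056, 0.33763614296913147), 0.04551253840327263)
jar 59 ((0.4817163348197937, 0.33660614490509033), 0.04605409502983093)
[-0.1032, 0.0001, -0.0378, 0.0001, 0.6857, -0.0017]
[-0.1048, 0.0, 0.1173, 0.0003, 0.908, -0.0017]
```

Emit:
step_arm:
  steps:
    - {"x":-0.0175,"y":0.0,"z":0.01,"rx":0.0,"ry":0.151,"rz":0.0,"claw":-1.0}
    - {"x":-0.035,"y":0.0,"z":0.02,"rx":0.0,"ry":0.302,"rz":0.0,"claw":-1.0}
    - {"x":-0.0524,"y":0.0,"z":0.035,"rx":0.0,"ry":0.453,"rz":0.0,"claw":-1.0}
    - {"x":-0.07,"y":0.0,"z":0.055,"rx":0.0,"ry":0.604,"rz":0.0,"claw":-1.0}
    - {"x":-0.0875,"y":0.0,"z":0.08,"rx":0.0,"ry":0.755,"rz":0.0,"claw":-1.0}
    - {"x":-0.1048,"y":0.0,"z":0.09,"rx":0.0,"ry":0.908,"rz":0.0,"claw":-1.0}
    - {"x":-0.1048,"y":0.0,"z":0.09,"rx":0.0,"ry":0.908,"rz":0.0,"claw":-1.0}
    - {"x":-0.1048,"y":0.0,"z":0.09,"rx":0.0,"ry":0.908,"rz":0.0,"claw":-1.0}

```text
time: 18.6
tool_pos: [0.4198, 0.1715, 0.2339]
tool_rot: [3.137, 0.261, 1.216]
contact_force: [0.8, 0.5, -1.5]
opening: 0.0195
grip_force: 60.0
```

```bash
python3 - <<'E'
from h import *
s=show()
print(plan([.46,-.08,.18],tool(58,0),s).tolist())
E
```

```text
{'time': 18.6, 'qpos': [0.3581, 0.3204, 1.5663, -0.2014, 1.427, 0.7587], 'tool_pos': [0.4198, 0.1715, 0.2339], 'tool_rot': [3.1369, 0.2607, 1.2158], 'contact_force': [0.7588, 0.4932, -1.5021], 'opening': 0.0195, 'grip_force': 59.9806}
[-0.2673, 0.1661, 0.1464, 0.0396, 0.3302, 0.2584]
```

Emit:
step_arm:
  steps:
    - {"x":-0.045,"y":0.028,"z":0.024,"rx":0.007,"ry":0.055,"rz":0.043,"claw":-1.0}
    - {"x":-0.09,"y":0.055,"z":0.049,"rx":0.013,"ry":0.11,"rz":0.086,"claw":-1.0}
    - {"x":-0.134,"y":0.083,"z":0.073,"rx":0.02,"ry":0.165,"rz":0.129,"claw":-1.0}
    - {"x":-0.178,"y":0.111,"z":0.098,"rx":0.026,"ry":0.22,"rz":0.172,"claw":-1.0}
    - {"x":-0.223,"y":0.138,"z":0.122,"rx":0.033,"ry":0.275,"rz":0.215,"claw":-1.0}
    - {"x":-0.2673,"y":0.166,"z":0.1464,"rx":0.04,"ry":0.33,"rz":0.258,"claw":-1.0}
    - {"x":-0.2673,"y":0.166,"z":0.1464,"rx":0.04,"ry":0.33,"rz":0.258,"claw":-1.0}
    - {"x":-0.2673,"y":0.166,"z":0.1464,"rx":0.04,"ry":0.33,"rz":0.258,"claw":-1.0}
    - {"x":-0.2673,"y":0.166,"z":0.1464,"rx":0.04,"ry":0.33,"rz":0.258,"claw":-1.0}

```text
time: 19.35
tool_pos: [0.4611, -0.0779, 0.1769]
tool_rot: [-3.136, 0.004, 1.016]
contact_force: [-0.0, -0.2, -1.1]
opening: 0.0198
grip_force: 60.0
```

```bash
python3 - <<'E'
from h import *
s=show()
for c in ('side','top'):
    im,d=read_camera(c); W=cloud(c,d); cv2.imwrite(f'pics/{c}10.png',im); np.savez(f'{c}10.npz',im=im,d=d,W=W)
    for l in nets.landmark_of(c,'ball_1')[:6]: r,k=np.round(l['pixel']).astype(int); print(c,l['conf'],r,k,np.round(W[r,k],3))
    P=W.reshape(-1,3); rr=np.hypot(P[:,0]-.481,P[:,1]-.337); m=(d.reshape(-1)>0)&(rr<.05)&(abs(P[:,2]-.058)<.006)
    if m.sum()>10: print('jar',m.sum(),cv2.minEnclosingCircle(P[m][:,:2].astype(np.float32)))
    # height map inside the jar
    m=(d.reshape(-1)>0)&(rr<.039)
    q=P[m]; hi=q[(q[:,2]>.011)&(q[:,2]<.05)]; print('inside',len(q),'high',np.round(hi*1000).astype(int).tolist()[:60])
print(plan([.4336,-.2554,.10],tool(45.5,0),s).tolist(),plan([.4336,-.2554,.043],tool(45.5,0),s).tolist())
E
```

```text
{'time': 19.35, 'qpos': [-0.3295, 0.292, 1.7466, -0.0032, 1.1095, 0.2272], 'tool_pos': [0.4611, -0.0779, 0.1769], 'tool_rot': [-3.1359, 0.0042, 1.0155], 'contact_force': [-0.0081, -0.1572, -1.1226], 'opening': 0.0198, 'grip_force': 59.9807}
side 0.57 242 330 [0.468 0.357 0.023]
side 0.44 242 327 [0.473 0.35  0.017]
jar 155 ((0.4795536994934082, 0.33666878938674927), 0.04625404626131058)
inside 292 high [[472, 302, 14], [490, 299, 11], [490, 304, 12], [468, 331, 14], [479, 339, 13], [464, 353, 17], [464, 356, 23], [460, 357, 19], [459, 360, 24], [481, 347, 23], [478, 349, 24], [473, 350, 17], [468, 357, 23], [465, 358, 21], [465, 361, 26], [461, 362, 22], [456, 363, 16], [485, 348, 22], [482, 350, 22], [479, 351, 19], [479, 355, 27], [473, 354, 17], [470, 356, 15], [469, 358, 18], [468, 361, 22], [466, 363, 23], [462, 364, 21], [462, 367, 26], [499, 341, 22], [497, 343, 23], [497, 346, 28], [492, 347, 22], [485, 349, 16], [486, 353, 25], [481, 353, 18], [480, 356, 23], [478, 358, 25], [472, 358, 16], [471, 361, 19], [469, 363, 19], [466, 365, 19], [464, 367, 20], [460, 367, 14], [501,
[... 828 characters left out ...]
46, 22], [495, 344, 20], [496, 342, 12], [492, 350, 19], [493, 347, 17], [493, 345, 13], [489, 358, 21], [489, 355, 23], [489, 352, 21], [489, 350, 18], [486, 362, 19], [486, 359, 16], [486, 356, 18], [486, 353, 16], [486, 349, 20], [486, 347, 17], [483, 361, 20], [482, 357, 25], [483, 355, 20], [483, 351, 24], [483, 349, 19], [484, 347, 15], [480, 361, 20], [480, 357, 24], [480, 355, 20], [480, 352, 18], [480, 349, 20], [480, 346, 18], [477, 358, 19], [477, 354, 25], [477, 352, 19], [477, 349, 19], [474, 365, 15], [474, 362, 18], [474, 359, 16], [471, 368, 17], [471, 364, 19], [471, 360, 22]]
[-0.22, 0.0942, 0.1029, -0.0067, 0.0061, 0.2819] [-0.2197, 0.0947, 0.1789, -0.0067, 0.0061, 0.2819]
```

The three balls show inside the jar as a row of clusters about 18 mm apart, and the jar hasn't moved. I'll set the scoop down.

Emit:
step_arm:
  steps:
    - {"x":-0.044,"y":0.019,"z":0.02,"rx":-0.001,"ry":0.001,"rz":0.056,"claw":-1.0}
    - {"x":-0.088,"y":0.038,"z":0.04,"rx":-0.003,"ry":0.002,"rz":0.113,"claw":-1.0}
    - {"x":-0.132,"y":0.057,"z":0.06,"rx":-0.004,"ry":0.004,"rz":0.17,"claw":-1.0}
    - {"x":-0.176,"y":0.075,"z":0.08,"rx":-0.005,"ry":0.005,"rz":0.226,"claw":-1.0}
    - {"x":-0.22,"y":0.094,"z":0.103,"rx":-0.0067,"ry":0.006,"rz":0.282,"claw":-1.0}
    - {"x":-0.22,"y":0.0945,"z":0.13,"rx":-0.0067,"ry":0.006,"rz":0.282,"claw":-1.0}
    - {"x":-0.22,"y":0.0945,"z":0.155,"rx":-0.0067,"ry":0.006,"rz":0.282,"claw":-1.0}
    - {"x":-0.22,"y":0.0945,"z":0.172,"rx":-0.0067,"ry":0.006,"rz":0.282,"claw":-1.0}
    - {"x":-0.22,"y":0.0945,"z":0.172,"rx":-0.0067,"ry":0.006,"rz":0.282,"claw":-1.0}
    - {"x":-0.22,"y":0.0945,"z":0.172,"rx":-0.0067,"ry":0.006,"rz":0.282,"claw":-1.0}

```text
time: 20.38
tool_pos: [0.4343, -0.2546, 0.0488]
tool_rot: [3.141, -0.001, 0.797]
contact_force: [0.8, 0.2, -1.1]
opening: 0.0194
grip_force: 60.0
```

```bash
python3 - <<'E'
from h import *
s=show()
W0=None
R0=Ro.from_euler('xyz',s['tool_rot'])
for c in ('side','top'):
    im,d=read_camera(c); W=cloud(c,d); P=R0.inv().apply(W.reshape(-1,3)-s['tool_pos'])*1000
    # pan base interior in tool frame: fit plane z(x)
    m=(d.reshape(-1)>0)&(P[:,0]>68)&(P[:,0]<100)&(abs(P[:,1])<22)&(P[:,2]>25)&(P[:,2]<50); Q=P[m]
    if len(Q)>20: 
        k=np.polyfit(Q[:,0],Q[:,2],1); print(c,len(Q),'slope deg',np.degrees(np.arctan(k[0])),'z@84',np.polyval(k,84))
print(plan([.4336,-.2554,.0415],tool(45.5,0),s).tolist())
E
```

```text
{'time': 20.3833, 'qpos': [-0.6833, 0.5235, 1.804, 0.0015, 0.813, 0.0895], 'tool_pos': [0.4343, -0.2546, 0.0488], 'tool_rot': [3.1406, -0.0012, 0.7971], 'contact_force': [0.7677, 0.2144, -1.0596], 'opening': 0.0194, 'grip_force': 59.9807}
side 85 slope deg 3.1238078242752434 z@84 40.620794515190404
top 151 slope deg 0.3100314031460955 z@84 40.012354943821684
[-0.0014, 0.0001, 0.0097, 0.0013, -0.0015, 0.0037]
```

Emit:
step_arm:
  steps:
    - {"x":-0.001,"y":0.0,"z":0.003,"rx":0.0,"ry":0.0,"rz":0.003,"claw":-1.0}
    - {"x":-0.001,"y":0.0,"z":0.005,"rx":0.0,"ry":0.0,"rz":0.003,"claw":-1.0}
    - {"x":-0.001,"y":0.0,"z":0.007,"rx":0.0,"ry":0.0,"rz":0.003,"claw":-1.0}
    - {"x":-0.001,"y":0.0,"z":0.008,"rx":0.0,"ry":0.0,"rz":0.003,"claw":-1.0}
    - {"x":-0.001,"y":0.0,"z":0.008,"rx":0.0,"ry":0.0,"rz":0.003,"claw":-1.0}

```text
time: 20.9
tool_pos: [0.4333, -0.2563, 0.0429]
tool_rot: [3.14, -0.001, 0.792]
contact_force: [-0.5, -0.1, -2.5]
opening: 0.0195
grip_force: 60.0
```

Emit:
step_arm:
  steps:
    - {"x":0.0,"y":0.0,"z":0.0008,"rx":0.0,"ry":0.0,"rz":0.0,"claw":-1.0}
    - {"x":0.0,"y":0.0,"z":0.0014,"rx":0.0,"ry":0.0,"rz":0.0,"claw":-1.0}
    - {"x":0.0,"y":0.0,"z":0.0014,"rx":0.0,"ry":0.0,"rz":0.0,"claw":-1.0}

```text
time: 21.15
tool_pos: [0.4333, -0.2565, 0.0419]
tool_rot: [3.139, -0.001, 0.792]
contact_force: [-1.6, 0.3, 1.5]
opening: 0.0195
grip_force: 60.0
```

Contact with the bench. I'll open the fingers.

Emit:
step_arm:
  steps:
    - {"x":0.0,"y":0.0,"z":0.0003,"rx":0.0,"ry":0.0,"rz":0.0,"claw":-0.5}
    - {"x":0.0,"y":0.0,"z":0.0003,"rx":0.0,"ry":0.0,"rz":0.0,"claw":0.0}
    - {"x":0.0,"y":0.0,"z":0.0003,"rx":0.0,"ry":0.0,"rz":0.0,"claw":0.6}
    - {"x":0.0,"y":0.0,"z":0.0003,"rx":0.0,"ry":0.0,"rz":0.0,"claw":0.6}
    - {"x":0.0,"y":0.0,"z":0.0003,"rx":0.0,"ry":0.0,"rz":0.0,"claw":0.6}
    - {"x":0.0,"y":0.0,"z":0.0003,"rx":0.0,"ry":0.0,"rz":0.0,"claw":0.6}
    - {"x":0.0,"y":0.0,"z":0.0003,"rx":0.0,"ry":0.0,"rz":0.0,"claw":0.6}
    - {"x":0.0,"y":0.0,"z":0.0003,"rx":0.0,"ry":0.0,"rz":0.0,"claw":0.6}

```text
time: 21.82
tool_pos: [0.4334, -0.2563, 0.0416]
tool_rot: [3.139, -0.001, 0.793]
contact_force: [0.6, -0.4, 0.4]
opening: 0.0646
grip_force: 0.0
```

Emit:
step_arm:
  steps:
    - {"x":0.0,"y":0.0,"z":-0.01,"rx":0.0,"ry":0.0,"rz":0.0,"claw":0.6}
    - {"x":0.0,"y":0.0,"z":-0.04,"rx":0.0,"ry":0.0,"rz":0.0,"claw":0.6}
    - {"x":0.0,"y":0.0,"z":-0.08,"rx":0.0,"ry":0.0,"rz":0.0,"claw":0.6}
    - {"x":0.0,"y":0.0,"z":-0.13,"rx":0.0,"ry":0.0,"rz":0.0,"claw":0.6}
    - {"x":0.0,"y":0.0,"z":-0.18,"rx":0.0,"ry":0.0,"rz":0.0,"claw":0.6}
    - {"x":0.0,"y":0.0,"z":-0.2,"rx":0.0,"ry":0.0,"rz":0.0,"claw":0.6}
    - {"x":0.0,"y":0.0,"z":-0.2,"rx":0.0,"ry":0.0,"rz":0.0,"claw":0.6}
    - {"x":0.0,"y":0.0,"z":-0.2,"rx":0.0,"ry":0.0,"rz":0.0,"claw":0.6}

```text
time: 22.48
tool_pos: [0.4332, -0.2564, 0.1926]
tool_rot: [3.137, -0.002, 0.792]
contact_force: [-0.6, 0.4, -0.1]
opening: 0.0731
grip_force: 0.0
```

```bash
python3 - <<'E'
from h import *
s=show()
for c in ('side','top'):
    im,d=read_camera(c); W=cloud(c,d); P=W.reshape(-1,3)
    u=np.array([np.cos(np.radians(45.5)),np.sin(np.radians(45.5))]); v=np.array([-u[1],u[0]])
    q=P[:,:2]-[.4333,-.2565]; x=q@u; y=q@v
    for n,m in (('handle',(abs(x)<.045)&(abs(y)<.012)&(P[:,2]>.04)&(P[:,2]<.1)),('base',(x>.07)&(x<.1)&(abs(y)<.02)&(P[:,2]<.02))):
        m&=d.reshape(-1)>0; print(c,n,m.sum(),np.median(P[m][:,2]) if m.sum() else '', np.degrees(np.arctan(np.polyfit(x[m],P[m][:,2],1)[0])) if m.sum()>9 else '')
    for l in nets.landmark_of(c,'ball_1')[:4]: r,k=np.round(l['pixel']).astype(int); print(c,l['conf'],np.round(W[r,k],3))
E
```

```text
{'time': 22.4833, 'qpos': [-0.6875, 0.3312, 1.6403, 0.0012, 1.1655, 0.0903], 'tool_pos': [0.4332, -0.2564, 0.1926], 'tool_rot': [3.1371, -0.0015, 0.7925], 'contact_force': [-0.574, 0.4239, -0.1143], 'opening': 0.0731, 'grip_force': 0.0}
side handle 132 0.06738787263391316 -2.92179897115425
side base 72 0.0019320809915615634 1.8966977094144073
side 0.59 [0.468 0.358 0.017]
side 0.35 [0.466 0.367 0.023]
top handle 86 0.06750988992328194 -5.3459727151593315
top base 127 0.0013191188504948514 -1.3257285418625286
top 0.5 [0.489 0.35  0.017]
top 0.47 [0.465 0.364 0.018]
top 0.37 [0.477 0.349 0.019]
```

```bash
python3 -c "
from h import *
print(robot.hand_in())"
```

```text
the job is handed in; nothing more can be done
None
```

I scooped the three balls out of the tray and tipped them into the steel jar, then set the empty scoop down on its base and let go. I handed the job in at about 22.5 s; it returned no verdict, but the last camera readings show the balls in the jar and the scoop level on the bench.

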